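Open a latched notions chest and take its lid off

ROBOT

A 6-joint arm with a two-finger parallel gripper is mounted at the origin on a cart in front of the work surface, level with it; the furniture and walls round the work are solid. World frame = base frame: x ahead of the robot, y to its left, z up, the work surface at z = 0. Lengths are in m, angles in rad, forces in N, time in s.
With the tool pointing down it reaches from about 0.375 to 0.975 m from the base axis. Payload 3.8 kg.
Tool frame: the origin (TCP) lies on the front face of the gripper's body, between the roots of the fingers; the fingertips stand 64 mm ahead of it and the grasp point (between the pads) lies 45 mm ahead of it (env.grip_depth is the distance from the TCP to the grasp point, in m); z points along the fingers, y is the direction in which the jaws open and shut (so a half turn about z gives the same grasp; the last joint's range is limited). The gripper opens to 88 mm and grips with 3 to 60 N. Pads are 18 mm wide; open, the fingers measure 123 mm over their backs; the gripper's body (75 mm by 187 mm) begins 45 mm behind the grasp point.
Start: joints at [-1.223, 0.264, 1.604, -0, 1.274, -0.037], TCP at [0.253, -0.626, 0.303] pointing down, gripper open.
Joint ranges: [-2.63, 2.63], [-0.94, 2.18], [0.31, 2.57], [-1.31, 4.45], [0, 2.66], [-2.55, 2.55]. Speed limits (rad/s): [2.57, 2.57, 3.14, 3.14, 3.14, 3.14].

INTERFACE

Orientations are given as [roll, pitch, yaw] about the fixed x, y, z axes, in that order (R = Rz(yaw) Ry(pitch) Rx(roll)).
In Python, from station import env, eyes, job_done gives the robot as it stands. The module is installed in compiled form; this text tells all that it offers.
- The arm moves only by the tool carry_out, never from a script. Its argument "steps" is a list that holds one entry, the list of rows, each a list of 5 numbers: the finger opening in mm, from 0 to 88.1, then the shift along the tool's x, y, z in mm, then the turn about the tool's z in degrees. In form: [[[jaw, dx, dy, dz, roll], ...]]. A call has 1 to 20 rows; each row shifts and turns the commanded pose from where the row before left it, along the tool's axes as they then stand; what a row does not reach is not made up. A row lasts 1/10 s, in which the tool goes at most 50 mm and 8.59 degrees, less where a joint would pass 70% of its speed; a pose out of reach is approached as far as the arm can. A call is refused whole if a number of a shift passes 50 or a number of a turn 8.59, either way. A call with a gripper value outside its range is refused whole. The fingers move at their own pace and stop on an object; "grip_force" is the grip in N (left out, the last holds). Time passes only in rows, so rows that do not move let the fingers close. It gives the time, the measured TCP pose, the force and the opening at its end, in the units of the state.
- env.sense(): the state, without advancing time (a new reading comes with each control period).
- eyes.read_camera(name): name is "side" or "top" or "wrist"; returns a dict with "image" (384x512x3 uint8, blue, green, red), "fx", "fy", "cx", "cy" (pixels), "extrinsics" (4x4, takes a point from world to camera coordinates). Camera axes: x right, y down, z forward; pixel columns grow to the right and rows downward; lengths in m; the calibration is good to about 2 mm. The wrist camera is an equidistant fisheye: a pixel r from the principal point sees the ray r / f radians off the axis. A picture is of the moment at which its call begins. There is no depth.
- job_done(): hands the job in, once; it reports no verdict.
The state is a dict: "clock": time; "joints": joint angles; "joint_velocities": joint speeds; "tau": joint torques, N m; "tcp_pos": TCP position; "eef_rot": TCP orientation; "wrist_force": force on the tool from outside, world axes, zero at the start; "ft_torque": the same for the moment, N m; "width": finger opening in m.
Only numpy, scipy, OpenCV 4.12 (cv2) and the standard library are available. Lean on these libraries where they do the work, as an engineer would, in place of code of your own. Each camera call takes 0.05 s, during which the arm holds its last target.

TASK

Open the small wooden chest: turn the red ball knob anticlockwise as far as it goes so that the brass catch lets go of the lid, swing the lid up to upright on its rear pins by its bar handle, and lift it straight up off the pins. Lay the lid gently on the free bench, flat and right way up, clear of the chest, and leave the jar and the white spool where they stand.

Things in the scene. Friction and masses are not known exactly. Their poses are not given: they have to be found in the camera images.
- chest: Pale wooden open-topped chest fixed to the bench, 100 (x) x 120 (y) x 65 high mm. Origin: centre of its underside on the bench; its front faces -x of its own frame, z up. The ball-knob latch stands on its right (-y) side; two steel hinge pins stand behind its rear (+x) wall. Chest and lid share the same yaw at the start. The bench to its left is free.
- knob_ball (a point): Centre of the smooth red ball knob: 34 mm in diameter, on a vertical spindle at x = +10, y = -82 mm in the chest's frame, centre 103.5 mm above the bench. The ball is slippery (friction about 0.35): pads must close across its equator, and firmly (25 N or more), or they slip round or ride off it. Under it, top face 25 mm below the ball's centre, turns a half-round brass catch plate of 40 mm radius.
- latch_knob (a joint): Angle of the ball knob and catch plate, rad, 0 to 3.2; it grows as the knob turns anticlockwise seen from above and has hard stops at both ends. At 0 the half-round plate lies over the lid's right edge (1.5 mm above it); the lid is free only beyond about 2.6, so the half turn takes two or more grasps. Turning it takes about 0.12 N m; it stays where it is left. Starts between 0 and 0.5. Grasps may slip: check after each turn.
- lid: Loose wooden lid, 100 x 120 x 8 mm, 0.25 kg. Origin: centre of its underside; lying shut on the chest its axes are the chest's and its origin is 65 mm above the bench. z is the normal of its top face. Two steel lugs (12 mm wide, at y = +-40 mm) behind the rear edge hold the pins; they reach to x = +81 mm and stand 7.5 mm below the underside and 15.5 mm above it. Laid flat on the bench it rests on the lugs and its front edge, tilted about 4 degrees.
- lid_bar (a point): Middle of the lid's bar handle: a round bar 10 mm thick, 90 mm long along the lid's y, at x = -72, z = +34 mm in the lid's frame (22 mm before the front edge). In a light grip (about 6 N) it turns between the pads, so a hand pointing down can follow the swing; a hard grip (20 N) while swinging sets the lid askew and its lugs bind on the pins. Once it is upright, 40 N keeps it from swinging.
- lid_hinge (a point): Middle of the pivot line of the lid's two lugs, at x = +72, z = +4 mm in the lid's frame; each lug is a keyhole, its mouth towards the lid's +x (towards the bench when the lid is upright). Standing on its lugs on the bench, the lid can be tipped flat by its bar.
- chest_hinge (a point): Middle of the line of the two flat fixed pins (5 x 12 mm, long side upright, along the chest's y), at x = +72, z = +69 mm in the chest's frame. The lugs (mouth 10 mm) come off only with the lid within 20 degrees of upright, lifted straight up 25 mm or more. Upright, they shift 4.8 mm fore and aft on the pins and tend to hang back (+x); they bind unless within 2.5 mm of the middle.
- jar: Bystander: glass jar with an orange lid, 64 mm across, 72 mm high, origin at the centre of its foot.
- white_spool: Bystander: standing spool of white thread, 33 mm across, 58 mm high, origin at the centre of its foot.

How it is judged:
By the outcome, as a careful person would: the job done as asked, in the order asked, and still so for the second after the job is handed in, with the robot touching nothing.
It also fails if it takes over 72 s, if anything falls off the work surface, if the arm or the gripper's body presses on something with over 40 N, if the wrist force passes 120 N, or if a joint passes its speed limit or range.

## Working session

There is one attempt and no reset: what is moved stays moved. The work goes in short steps, Python scripts to look and compute and a tool call to move; the robot and the scene stay as the last step left them, time stands still between calls to the robot, and variables do not carry over. Pictures are saved under pics/ and viewed, and the job is handed in when it is done.

Besides the shell and the picture viewer there is one more tool, called after "Call:" as name(argument=value, ...) on one line, values as JSON. carry_out: Moves the arm, as the interface text tells. Its arguments: {"type":"object","properties":{"steps":{"type":"array","items":{"type":"array","items":{"type":"array","items":{"type":"number"}}}},"grip_force":{"type":"number"}},"required":["steps"]}

```bash
mkdir -p pics; ls; python3 - <<'E'
from station import env, eyes
import cv2
s=env.sense()
print({k:(v if not hasattr(v,'round') else v) for k,v in s.items()}, env.grip_depth)
for n in ["side","top","wrist"]:
    c=eyes.read_camera(n); cv2.imwrite(f"pics/a_{n}.png",c["image"]); print(n,c["fx"],c["fy"],c["cx"],c["cy"],c["extrinsics"])
E
```

```text
pics
{'clock': 0.0, 'joints': array([-1.22285300e+00,  2.64726050e-01,  1.60537231e+00,  1.82816226e-05,
        1.27369534e+00, -3.68933406e-02]), 'joint_velocities': array([-0.00134205,  0.002223  ,  0.0009375 ,  0.00065812, -0.00119183,
       -0.00010023]), 'tau': array([ 2.06227478e-04, -5.02099514e+01, -3.56876063e+01,  7.28595536e-02,
        2.92055384e-02, -1.88603995e-04]), 'tcp_pos': array([ 0.25321249, -0.62509081,  0.30140702]), 'eef_rot': array([-3.13939375e+00, -9.86423963e-05,  3.84831184e-01]), 'wrist_force': array([0.12669502, 0.14026701, 0.49128221]), 'ft_torque': array([ 0.00907223,  0.01850464, -0.0675309 ]), 'width': 0.08815168128671366} 0.0453
side 362.76344289009137 362.76344289009137 257.2775050327725 192.83548229278802 [[ 0.8781944  -0.47798115  0.01756723 -0.43410738]
 [-0.17148882 -0.34893761 -0.92132195  0.25888457]
 [ 0.44650439  0.80608719 -0.38840348  0.4740888 ]
 [ 0.          0.          0.          1.        ]]
top 495.7872750330797 495.7872750330797 246.35803543243702 190.84147164164563 [[ 3.81338479e-03 -9.99694328e-01 -2.44276125e-02  1.99640800e-01]
 [-9.92948669e-01 -8.91075715e-04 -1.18541754e-01  6.03558516e-01]
 [ 1.18483752e-01  2.47074106e-02 -9.92648550e-01  1.20980172e+00]
 [ 0.00000000e+00  0.00000000e+00  0.00000000e+00  1.00000000e+00]]
wrist 297.3186396354542 297.3186396354542 253.49706645045433 192.4634825103253 [[ 0.37572476 -0.92673037 -0.00131695 -0.67430308]
 [-0.88503839 -0.35924228  0.29606086 -0.04116617]
 [-0.2748417  -0.11007184 -0.95516817  0.38984541]
 [ 0.          0.          0.          1.        ]]
```

View pics/a_side.png

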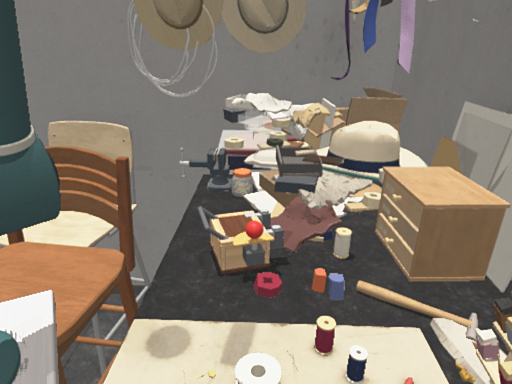

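View pics/a_top.png

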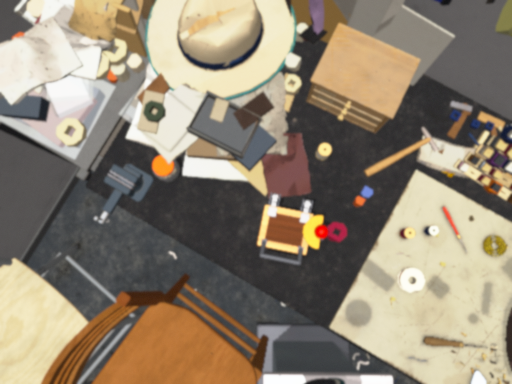

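View pics/a_wrist.png

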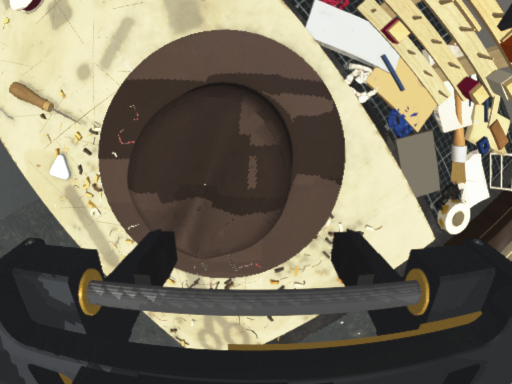

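The side view shows the chest at about (240,245), with the red ball at (254,229). In the top view the chest is at (287,228), ball (321,232), yellow plate (313,232), bar (281,260), jar (163,167) and white spool (324,150). I'll measure next.

```bash
cat > h.py <<'E'
import numpy as np, cv2
from station import env, eyes
def ray(c,u,v,fish=False):
    T=np.array(c["extrinsics"]);R=T[:3,:3];o=-R.T@T[:3,3]
    a=np.array([(u-c["cx"])/c["fx"],(v-c["cy"])/c["fy"]])
    if fish:
        r=np.linalg.norm(a); d=np.array([*(a/r*np.sin(r)),np.cos(r)]) if r>1e-9 else np.array([0,0,1.])
    else: d=np.array([*a,1.]);d/=np.linalg.norm(d)
    return o,R.T@d
def onz(c,u,v,z,fish=False):
    o,d=ray(c,u,v,fish);return o+d*(z-o[2])/d[2]
def tri(*rs):
    A=np.zeros((3,3));b=np.zeros(3)
    for o,d in rs:
        P=np.eye(3)-np.outer(d,d);A+=P;b+=P@o
    p=np.linalg.solve(A,b);return p,[np.linalg.norm((np.eye(3)-np.outer(d,d))@(p-o)) for o,d in rs]
def proj(c,p,fish=False):
    T=np.array(c["extrinsics"]);q=T[:3,:3]@np.array(p)+T[:3,3]
    if fish:
        r=np.arctan2(np.hypot(q[0],q[1]),q[2]);n=np.hypot(q[0],q[1]);return c["cx"]+c["fx"]*r*q[0]/n,c["cy"]+c["fy"]*r*q[1]/n
    return c["cx"]+c["fx"]*q[0]/q[2],c["cy"]+c["fy"]*q[1]/q[2]
def red(img,lo=(0,170,120)):
    h=cv2.cvtColor(img,cv2.COLOR_BGR2HSV)
    return cv2.inRange(h,lo,(6,255,255))|cv2.inRange(h,(175,lo[1],lo[2]),(180,255,255))
def blobs(m,n=15):
    k,l,s,c=cv2.connectedComponentsWithStats(m);return [(s[i].tolist(),c[i].round(1).tolist()) for i in range(1,k) if s[i][4]>n]
def crop(img,x,y,w,h,f,name):
    cv2.imwrite("pics/"+name,cv2.resize(img[y:y+h,x:x+w],None,fx=f,fy=f,interpolation=cv2.INTER_CUBIC))
E
python3 - <<'E'
from h import *
t=eyes.read_camera("top");s=eyes.read_camera("side")
crop(t["image"],240,180,120,100,6,"b_top.png");crop(s["image"],180,190,120,100,6,"b_side.png")
print(blobs(red(t["image"])));print(blobs(red(s["image"])))
E
```

```text
[([444, 208, 14, 26, 51], [449.4, 219.1]), ([316, 225, 13, 14, 140], [322.2, 231.5])]
[([246, 221, 16, 17, 198], [253.6, 229.6])]
```

View pics/b_top.png

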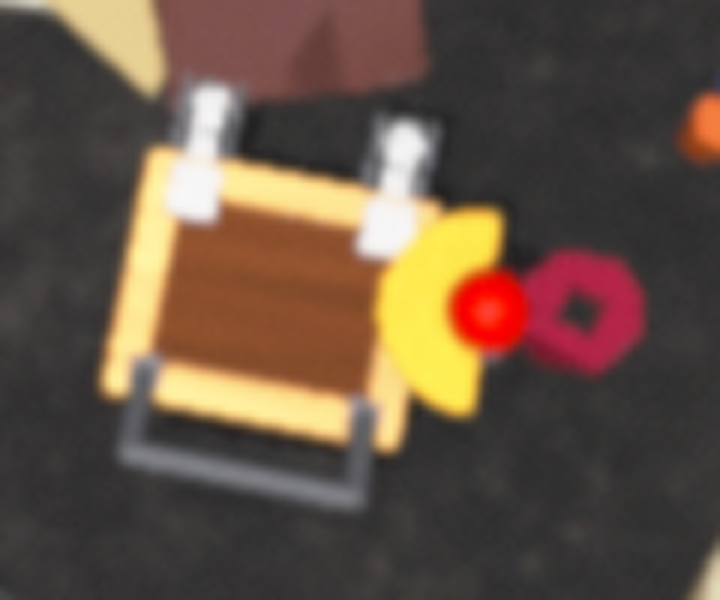

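View pics/b_side.png

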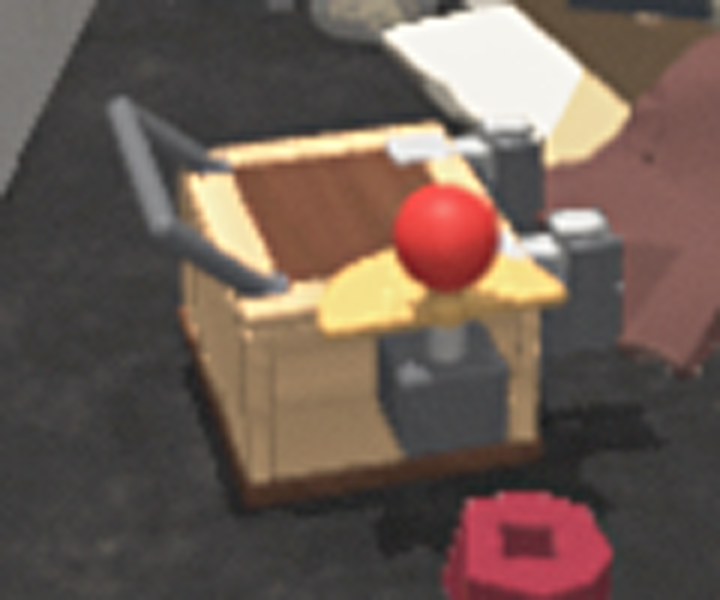

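```bash
python3 - <<'E'
from h import *
t=eyes.read_camera("top");s=eyes.read_camera("side")
T=lambda x,y:(240+x/6-.4,180+y/6-.4); S=lambda x,y:(180+x/6-.4,190+y/6-.4)
p,e=tri(ray(t,322.2-.3,231.5),ray(s,253.6,229.6));print("ball",p,e,onz(t,321.9,231.5,.1035))
p,e=tri(ray(t,*T(122,452)),ray(s,*S(122,105)));print("barL",p,e);a=onz(t,*T(122,452),.099)
p,e=tri(ray(t,*T(362,497)),ray(s,*S(160,225)));print("barR",p,e);b=onz(t,*T(362,497),.099)
print(a,b,np.linalg.norm(a-b),(a+b)/2,np.arctan2(-(b-a)[1],(b-a)[0])-0, np.degrees(np.arctan2((a-b)[1],(a-b)[0]))-90)
# lid corners z .073
q=[onz(t,*T(*x),.073) for x in [(150,150),(442,203),(100,392),(398,452)]];
for x in q: print(x)
print("lid ctr",sum(q)/4, "front",(q[2]-q[3]),np.degrees(np.arctan2(*(q[2]-q[3])[1::-1]))-90,np.linalg.norm(q[2]-q[3]),np.linalg.norm(q[0]-q[2]),np.degrees(np.arctan2(*(q[0]-q[2])[1::-1])))
h=cv2.cvtColor(t["image"],cv2.COLOR_BGR2HSV)
m=cv2.inRange(h,(22,150,150),(32,255,255));m[:180]=0;m[280:]=0;m[:,:290]=0;m[:,345:]=0
print("plate",blobs(m))
ys,xs=np.nonzero(m)
print("jar",onz(t,163,166,.072),"spool",onz(t,324,150,.058))
crop(t["image"],80,130,270,150,2.9,"c_top.png")
E
```

```text
ball [0.49788835 0.02212474 0.1060209 ] [np.float64(0.001250212975858771), np.float64(0.0012502129758589185)] [0.49910918 0.02125129 0.1035    ]
barL [0.44433183 0.16680563 0.10234184] [np.float64(0.0005482974959065054), np.float64(0.0005482974959065162)]
barR [0.42516947 0.07409771 0.10385247] [np.float64(0.0017527757017399789), np.float64(0.0017527757017398895)]
[0.44378208 0.166978   0.099     ] [0.42670003 0.07310051 0.099     ] 0.09541897011697119 [0.43524105 0.12003926 0.099     ] 1.7507881286616922 -10.312770593922323
[0.5652246  0.15560787 0.073     ]
[0.54390192 0.03763206 0.073     ]
[0.46744105 0.17576971 0.073     ]
[0.44397782 0.05641331 0.073     ]
lid ctr [0.50513635 0.10635574 0.073     ] front [0.02346322 0.11935641 0.        ] -11.121459826984946 0.12164076137710234 0.09984048998951425 -11.65046284035668
plate [([303, 216, 20, 32, 357], [311.9, 230.9])]
jar [0.66078304 0.40677002 0.072     ] spool [0.70343456 0.00738513 0.058     ]
```

View pics/c_top.png

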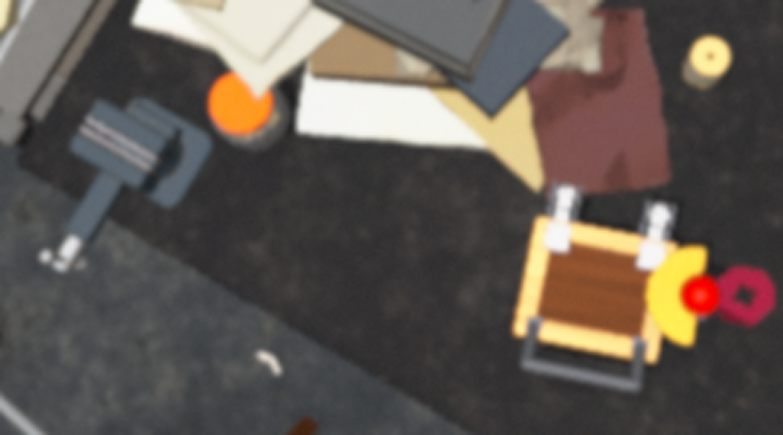

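The measurements agree: chest centre is about (0.505, 0.105), yaw about -11°, and the ball at (0.499, 0.0215). The free bench lies to the chest's left, bounded by the diagonal bench edge and the white paper. I'll move above the ball.

Call:
carry_out(steps=[[[88,29.4,-31.7,3,0],[88,29.4,-31.7,3,0],[88,29.4,-31.7,3,0],[88,29.4,-31.7,3,0],[88,29.4,-31.7,3,0],[88,29.4,-31.7,3,0],[88,29.4,-31.7,3,0],[88,29.4,-31.7,3,0],[88,29.4,-31.7,3,0],[88,29.4,-31.7,3,0],[88,29.4,-31.7,3,0],[88,29.4,-31.7,3,0],[88,29.4,-31.7,3,0],[88,29.4,-31.7,3,0],[88,29.4,-31.7,3,0],[88,29.4,-31.7,3,0]]])

```text
clock: 1.95
tcp_pos: [0.4994, 0.0228, 0.255]
eef_rot: [3.141, -0.001, 0.385]
wrist_force: [0.6, -0.4, 0.9]
width: 0.088
```

Call:
carry_out(steps=[[[88,0,0,0,8],[88,0,0,0,8],[88,0,0,0,8],[88,0,0,0,8],[88,0,0,0,8],[88,0,0,0,8],[88,0,0,0,8],[88,0,0,0,0],[88,0,0,0,0]]])

```text
clock: 2.85
tcp_pos: [0.499, 0.0211, 0.2548]
eef_rot: [-3.141, -0.0, -0.589]
wrist_force: [-0.6, 0.2, 0.1]
width: 0.0882
```

```bash
cat >> h.py <<'E'
def delta(target,psi=None):
    s=env.sense();from scipy.spatial.transform import Rotation as Ro
    R=Ro.from_euler("xyz",s["eef_rot"]).as_matrix();d=R.T@(np.array(target)-s["tcp_pos"])*1000
    print("tool shift mm",d.round(1),"tcp",s["tcp_pos"].round(4),"rot",s["eef_rot"].round(3),"j6",s["joints"].round(2),"F",s["wrist_force"].round(1),"w",round(s["width"]*1000,1),"t",round(s["clock"],2))
E
python3 - <<'E'
from h import *
w=eyes.read_camera("wrist");cv2.imwrite("pics/d_wrist.png",w["image"])
t=eyes.read_camera("top");
delta([.499,.0215,.1488])
print([ (b,onz(w,*b[1],.1035,True)) for b in blobs(red(w["image"]),100)])
m=red(w["image"])
E
```

```text
tool shift mm [ -0.3  -0.4 106. ] tcp [0.499  0.021  0.2548] rot [-3.142 -0.    -0.59 ] j6 [-0.01 -0.03  2.03  0.    1.15  2.15] F [-0.4 -0.  -0.7] w 87.9 t 2.95
[(([439, 0, 40, 37, 234], [457.9, 15.5]), array([ 0.5396995 , -0.23323377,  0.1035    ])), (([231, 179, 40, 40, 1245], [250.4, 198.8]), array([0.49925166, 0.02344279, 0.1035    ]))]
```

View pics/d_wrist.png

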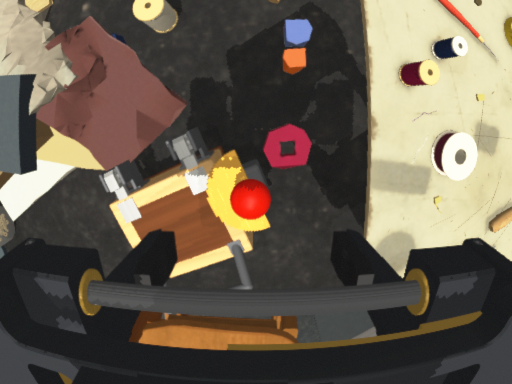

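Wrist view: the ball at (250,199) gives (0.4993, 0.0234), in agreement within 2 mm. I'll descend and grasp.

Call:
carry_out(steps=[[[88,0,-0.2,26,0],[88,0,-0.2,26,0],[88,0,-0.2,26,0],[88,0,-0.2,20,0],[88,0,0,7,0],[88,0,0,0,0],[20,0,0,0,0],[20,0,0,0,0],[20,0,0,0,0],[20,0,0,0,0],[20,0,0,0,0],[20,0,0,0,0],[20,0,0,0,0],[20,0,0,0,0]]], grip_force=40)

```text
clock: 4.35
tcp_pos: [0.5004, 0.0231, 0.1499]
eef_rot: [-3.138, -0.001, -0.594]
wrist_force: [4.3, 6.8, -2.3]
width: 0.031
```

Call:
carry_out(steps=[[[20,0,0,0,0],[20,0,0,0,-4],[20,0,0,0,-6],[20,0,0,0,-8],[20,0,0,0,-8],[20,0,0,0,-8],[20,0,0,0,0]]])

```text
clock: 5.05
tcp_pos: [0.5006, 0.0237, 0.1499]
eef_rot: [-3.138, -0.003, 0.003]
wrist_force: [3.8, 9.2, -2.8]
width: 0.0316
```

```bash
python3 - <<'E'
from h import *
w=eyes.read_camera("wrist");crop(w["image"],130,110,240,180,3.3,"e_wrist.png")
t=eyes.read_camera("top");crop(t["image"],240,180,120,100,6,"e_top.png")
delta([.499,.0222,.1488]);print(env.sense()["ft_torque"])
E
```

```text
tool shift mm [-1.6  1.5  1. ] tcp [0.5006 0.0237 0.1498] rot [-3.138e+00 -3.000e-03  0.000e+00] j6 [-0.    0.09  2.12  0.    0.94  1.56] F [ 4.6  9.8 -3.8] w 31.3 t 5.15
[ 1.30730334 -0.5745628   0.1221804 ]
```

View pics/e_wrist.png

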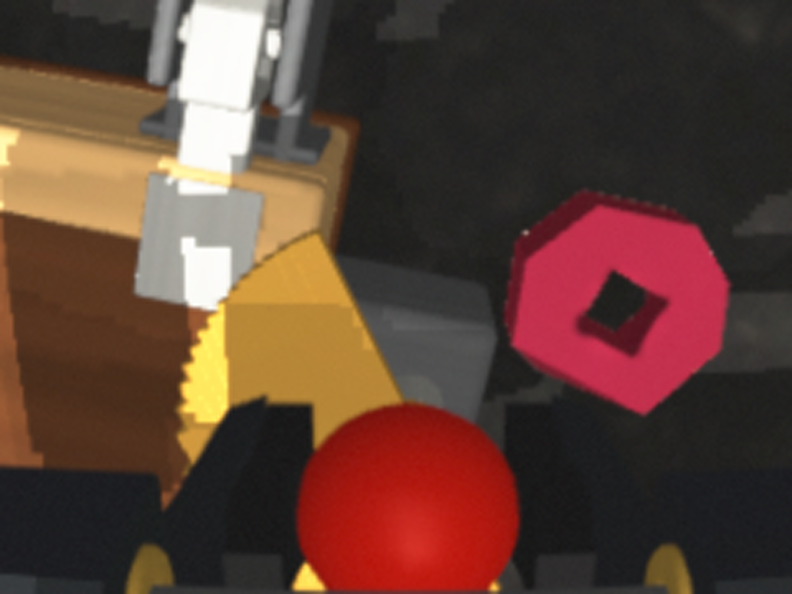

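View pics/e_top.png

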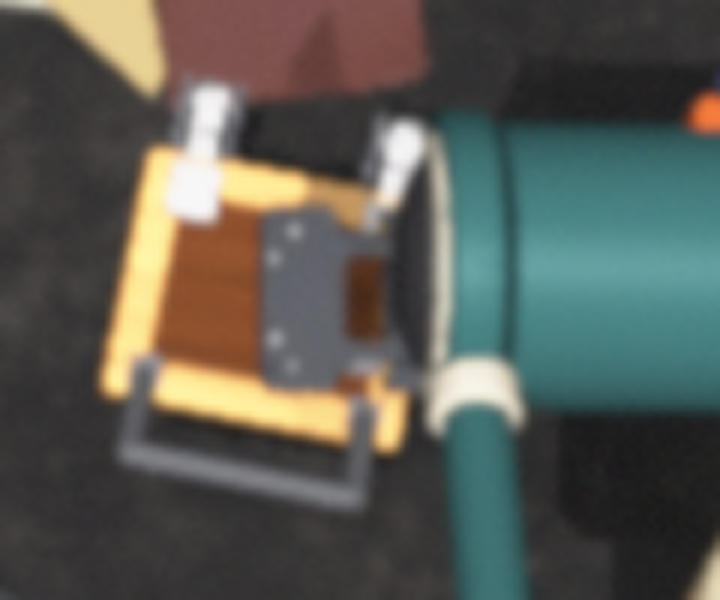

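The wrist view shows the plate's straight edge, running from (320,235) to (405,400), has turned about 30° anticlockwise with the ball, so the grip holds. I'll continue.

Call:
carry_out(steps=[[[20,-1,1,0,-8],[20,0,0,0,-8],[20,0,0,0,-8],[20,0,0,0,-8],[20,0,0,0,-8],[20,0,0,0,-8],[20,0,0,0,-8],[20,0,0,0,-8],[20,0,0,0,-8],[20,0,0,0,-8],[20,0,0,0,-8],[20,0,0,0,-8],[20,0,0,0,-8],[20,0,0,0,-8],[20,0,0,0,-8],[20,0,0,0,-8],[20,0,0,0,-5],[20,0,0,0,0]]])

```text
clock: 6.95
tcp_pos: [0.4987, 0.0244, 0.1498]
eef_rot: [3.136, -0.005, 2.322]
wrist_force: [0.8, 16.7, -0.7]
width: 0.0314
```

```bash
python3 - <<'E'
from h import *
w=eyes.read_camera("wrist");crop(w["image"],130,110,240,180,3.3,"f_wrist.png")
delta([.499,.0222,.1488]);print(env.sense()["ft_torque"])
E
```

```text
tool shift mm [-1.7 -1.3  1. ] tcp [0.4988 0.0243 0.1498] rot [ 3.136 -0.005  2.321] j6 [-0.01  0.08  2.12  0.01  0.94 -0.76] F [ 1.1 17.3 -1.1] w 31.0 t 7.0
[ 2.44966429 -0.34529603  0.16509195]
```

View pics/f_wrist.png

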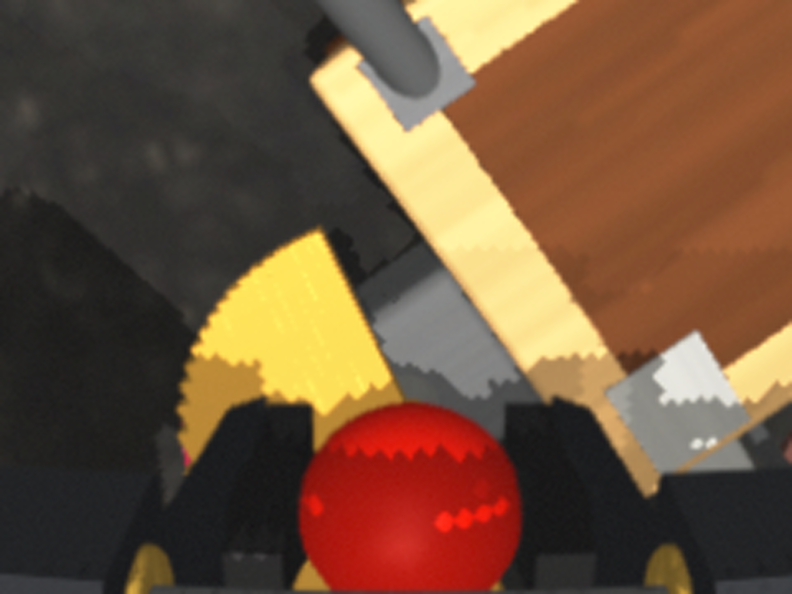

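No slip: the plate edge is still at (320,235) in the image. It's clear of the lid now; I'll turn on until the stop.

Call:
carry_out(steps=[[[20,-1,-1,0,-4],[20,0,0,0,-4],[20,0,0,0,-4],[20,0,0,0,-4],[20,0,0,0,0]]])

```text
clock: 7.5
tcp_pos: [0.4988, 0.0238, 0.1498]
eef_rot: [3.133, -0.004, 2.6]
wrist_force: [2.4, 19.8, -1.2]
width: 0.0314
```

```bash
python3 - <<'E'
from h import *
w=eyes.read_camera("wrist");crop(w["image"],130,110,240,180,3.3,"g_wrist.png")
delta([.499,.0222,.1488]);print(env.sense()["ft_torque"])
E
```

```text
tool shift mm [-1.  -1.3  1. ] tcp [0.4988 0.0238 0.1498] rot [ 3.133 -0.004  2.599] j6 [-0.01  0.08  2.12  0.01  0.94 -1.04] F [ 2.6 20.1 -1.3] w 31.4 t 7.55
[ 3.04606339 -0.3544146   0.01276954]
```

View pics/g_wrist.png

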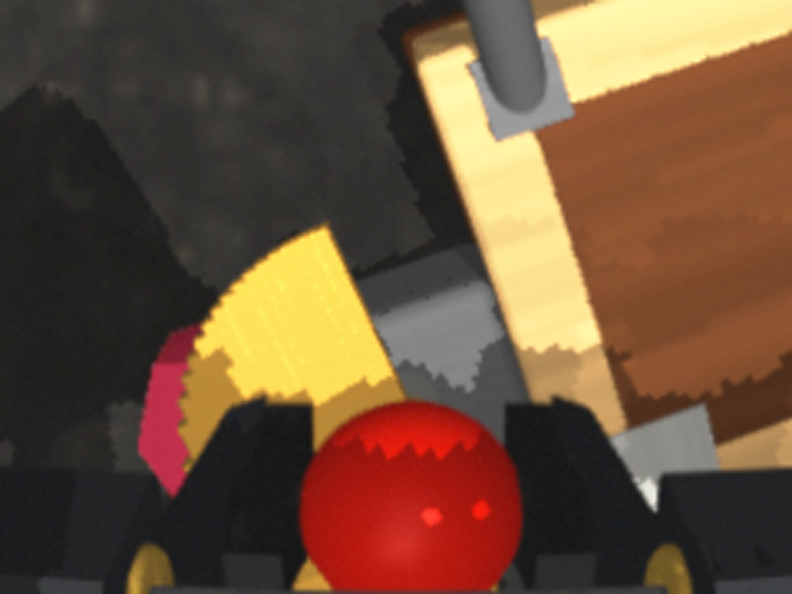

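Call:
carry_out(steps=[[[20,1.5,2.5,0,-3],[20,0,0,0,-4],[20,0,0,0,-4],[20,0,0,0,0]]])

```text
clock: 7.95
tcp_pos: [0.4996, 0.0238, 0.1495]
eef_rot: [3.137, 0.002, 2.793]
wrist_force: [5.6, 6.9, -5.6]
width: 0.0313
```

```bash
python3 - <<'E'
from h import *
w=eyes.read_camera("wrist");crop(w["image"],130,110,240,180,3.3,"g2_wrist.png")
delta([.499,.0222,.1488]);print(env.sense()["ft_torque"])
E
```

```text
tool shift mm [ 0.  -1.7  0.7] tcp [0.4996 0.0238 0.1495] rot [3.137e+00 2.000e-03 2.792e+00] j6 [-0.    0.08  2.12  0.    0.93 -1.23] F [ 5.1  6.8 -5.1] w 31.7 t 8.0
[ 1.16752161 -1.00929356 -0.12892152]
```

View pics/g2_wrist.png

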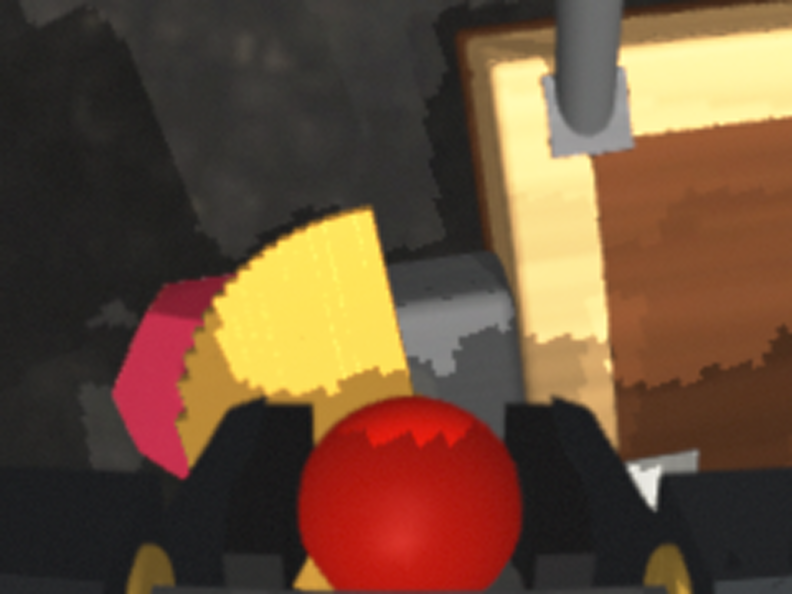

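The torque has dropped and the plate has turned about 10° relative to the fingers; it no longer follows, so the knob is at its stop. I'll release and rise, then look at both the plate and the free bench.

Call:
carry_out(steps=[[[60,0,0,0,0],[60,0,0,0,0],[60,0,0,0,0],[60,0,0,-20,0],[60,0,0,-40,0],[60,0,0,-40,8.1],[60,0,0,0,8.1],[60,0,0,0,8.1],[60,0,0,0,8.1],[60,0,0,0,8.1],[60,0,0,0,8.1],[60,0,0,0,8.1],[60,0,0,0,8.1],[60,0,0,0,8.1],[60,0,0,0,8.1],[60,0,0,0,0]]])

```text
clock: 9.6
tcp_pos: [0.4982, 0.022, 0.2497]
eef_rot: [-3.141, 0.0, 1.379]
wrist_force: [-0.8, -0.1, 1.2]
width: 0.0602
```

```bash
python3 - <<'E'
from h import *
w=eyes.read_camera("wrist");cv2.imwrite("pics/h_wrist.png",w["image"])
s=eyes.read_camera("side");crop(s["image"],180,190,120,100,6,"h_side.png")
delta([.435,.1195,.23])
t=eyes.read_camera("top")
T=lambda x,y:(80+x/2.9-.3,130+y/2.9-.3)
for n,p in dict(edge1=(0,150),edge2=(250,290),edge3=(400,392),paperL=(298,132),paperR=(490,150),folderTip=(542,190),jarfoot=(262,128)).items(): print(n,onz(t,*T(*p),0))
E
```

```text
tool shift mm [ 83.9 -80.3  19.7] tcp [0.4982 0.0221 0.2496] rot [-3.141  0.     1.383] j6 [-0.01 -0.03  2.03 -0.    1.14  0.18] F [-0.3 -0.1  0.1] w 60.0 t 9.7
edge1 [0.63214885 0.63940743 0.        ]
edge2 [0.50644782 0.40938957 0.        ]
edge3 [0.41721343 0.27467179 0.        ]
paperL [0.64863838 0.36923314 0.        ]
paperR [0.63233757 0.19611021 0.        ]
folderTip [0.59629618 0.14954026 0.        ]
jarfoot [0.65228238 0.40189206 0.        ]
```

View pics/h_wrist.png

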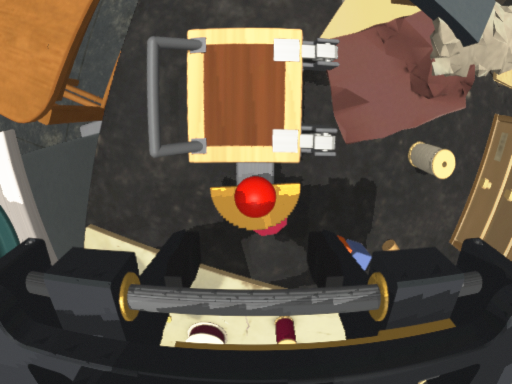

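View pics/h_side.png

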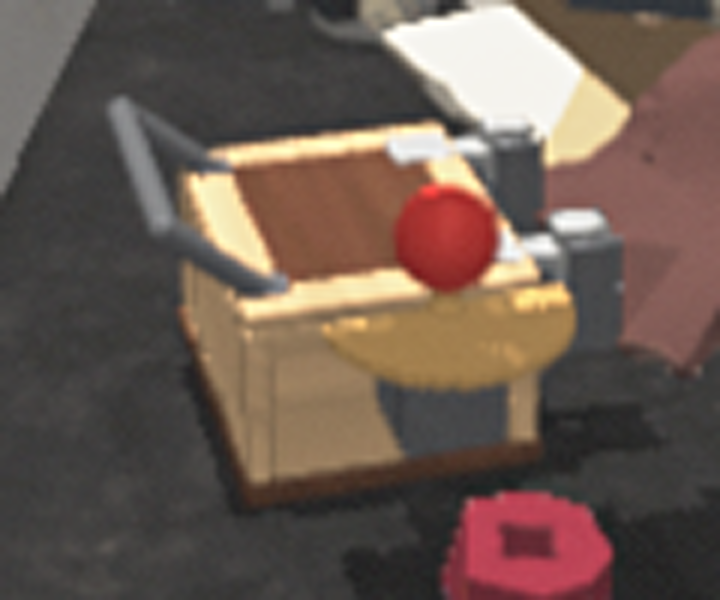

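The plate now lies wholly away from the lid (wrist view: straight edge (212,190)–(300,185), curve outward). I'll refine the bar pose from the wrist view.

```bash
python3 - <<'E'
from h import *
w=eyes.read_camera("wrist")
P=lambda u,v,z:onz(w,u,v,z,True)
a=P(153.5,43,.099);b=P(156,150,.099);print("bar",a,b,(a+b)/2,np.linalg.norm(a-b),np.degrees(np.arctan2(*(a-b)[1::-1]))-90)
q=[P(u,v,.073) for u,v in [(188,30),(301,29),(302,161),(188,162)]];print(sum(q)/4,[np.linalg.norm(q[i]-q[i-1]).round(4) for i in range(4)])
for i,j in [(0,3),(1,2)]: print(np.degrees(np.arctan2(*(q[i]-q[j])[1::-1]))-90)
for i,j in [(1,0),(2,3)]: print(np.degrees(np.arctan2(*(q[i]-q[j])[1::-1])))
l=[P(u,v,.0805) for u,v in [(305,50),(304,141)]];print("lug mid",sum(l)/2,np.degrees(np.arctan2(*(l[0]-l[1])[1::-1]))-90)
E
```

```text
bar [0.44406206 0.16319074 0.099     ] [0.42729177 0.07676688 0.099     ] [0.43567692 0.11997881 0.099     ] 0.0880359449197892 -10.98159408581688
[0.50614529 0.10630347 0.073     ] [np.float64(0.1188), np.float64(0.0977), np.float64(0.1179), np.float64(0.1023)]
-11.834719419645651
-9.581072170874492
-10.878070902347979
-10.378674253400726
lug mid [0.5561178  0.09616712 0.0805    ] -10.585998432978784
```

Call:
carry_out(steps=[[[44,21,-20,0,0],[44,21,-20,0,0],[44,21,-20,0,0],[44,21,-20,0,0],[44,0,0,30,0],[44,0,0,30,0],[44,0,0,25,0],[44,0,0,20,0],[44,0,0,0,0],[44,0,0,0,0]]])

```text
clock: 10.8
tcp_pos: [0.4357, 0.1198, 0.1448]
eef_rot: [-3.141, 0.0, 1.38]
wrist_force: [0.4, -0.1, 0.1]
width: 0.0438
```

```bash
python3 - <<'E'
from h import *
w=eyes.read_camera("wrist");crop(w["image"],100,100,300,225,2.6,"i_wrist.png")
s=eyes.read_camera("side");crop(s["image"],180,150,120,100,6,"i_side.png")
delta([.4355,.1198,.1445])
E
```

```text
tool shift mm [-0.5 -1.3  1.6] tcp [0.4369 0.1201 0.1461] rot [ 3.139e+00 -1.000e-03  1.380e+00] j6 [ 0.21  0.    2.22 -0.    0.92  0.4 ] F [ 0.2  0.6 -0.2] w 43.9 t 10.9
```

View pics/i_wrist.png

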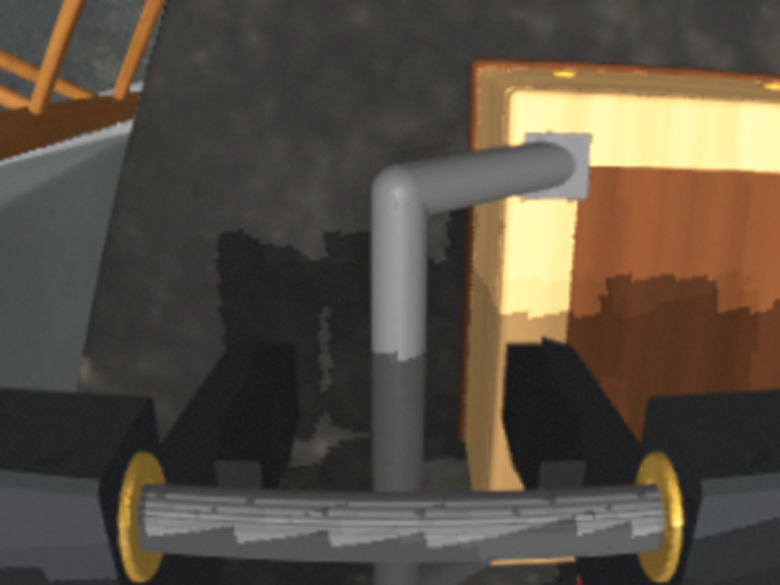

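View pics/i_side.png

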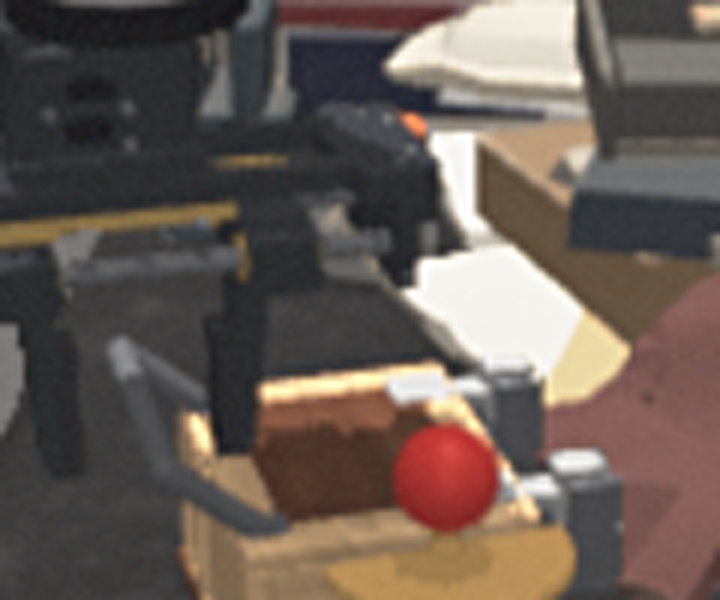

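The bar is centred between the fingers (x≈400 between 295 and 505) and parallel to the pads. I'll close lightly.

Call:
carry_out(steps=[[[4,0,0,0,0],[4,0,0,0,0],[4,0,0,0,0],[4,0,0,0,0],[4,0,0,0,0],[4,0,0,0,0],[4,0,0,0,0]]], grip_force=6)

```text
clock: 11.6
tcp_pos: [0.4358, 0.1199, 0.1449]
eef_rot: [-3.142, -0.0, 1.38]
wrist_force: [-1.7, -0.1, 3.6]
width: 0.0095
```

```bash
python3 - <<'E'
from h import *
delta([.4355,.1198,.1445])
# arc increments, 15 deg... relative to start, in (back, up) mm
r=np.hypot(144,30);a0=np.degrees(np.arctan2(30,-144))
prev=None
for k in range(0,91,5):
    a=np.radians(a0-k);p=r*np.array([np.cos(a),np.sin(a)])
    if prev is not None: print(k,(p-prev).round(1),(p-[-144,30]).round(1))
    prev=p
E
```

```text
tool shift mm [-0.2 -0.3  0.4] tcp [0.4358 0.1199 0.1449] rot [-3.142 -0.     1.38 ] j6 [0.21 0.   2.22 0.   0.92 0.4 ] F [-1.7 -0.1  3.6] w 9.5 t 11.6
5 [ 3.2 12.4] [ 3.2 12.4]
10 [ 4.2 12.1] [ 7.4 24.5]
15 [ 5.3 11.7] [12.7 36.2]
20 [ 6.3 11.2] [18.9 47.4]
25 [ 7.2 10.6] [26.2 58. ]
30 [8.1 9.9] [34.3 68. ]
35 [9.  9.2] [43.2 77.2]
40 [9.7 8.4] [53.  85.5]
45 [10.4  7.5] [63.4 93. ]
50 [11.   6.6] [74.4 99.6]
55 [11.6  5.6] [ 86.  105.2]
60 [12.   4.5] [ 98.  109.7]
65 [12.4  3.5] [110.3 113.2]
70 [12.6  2.4] [122.9 115.6]
75 [12.8  1.3] [135.7 116.9]
80 [12.8  0.2] [148.5 117. ]
85 [12.8 -1. ] [161.3 116.1]
90 [12.7 -2.1] [174. 114.]
```

Call:
carry_out(steps=[[[4,0,1.5,-6.2,0],[4,0,1.7,-6.2,0],[4,0,2.0,-6.1,0],[4,0,2.2,-6,0],[4,0,2.5,-5.9,0],[4,0,2.8,-5.8,0],[4,0,3.0,-5.6,0],[4,0,3.3,-5.6,0],[4,0,0,0,0]]])

```text
clock: 12.5
tcp_pos: [0.4556, 0.1163, 0.1932]
eef_rot: [3.14, -0.001, 1.379]
wrist_force: [0.9, -0.3, -0.8]
width: 0.009
```

```bash
python3 - <<'E'
from h import *
w=eyes.read_camera("wrist");crop(w["image"],100,100,300,225,2.6,"j_wrist.png")
s=eyes.read_camera("side");crop(s["image"],160,150,150,112,5,"j_side.png")
delta([.4358+.0189*.982,.1199-.0189*.19,.1449+.0474])
E
```

```text
tool shift mm [-0.  -0.4 -0. ] tcp [0.4548 0.1162 0.1923] rot [ 3.141 -0.     1.38 ] j6 [ 0.2  -0.03  2.15 -0.    1.02  0.39] F [ 0.9 -0.6 -1.4] w 8.8 t 12.6
```

View pics/j_side.png

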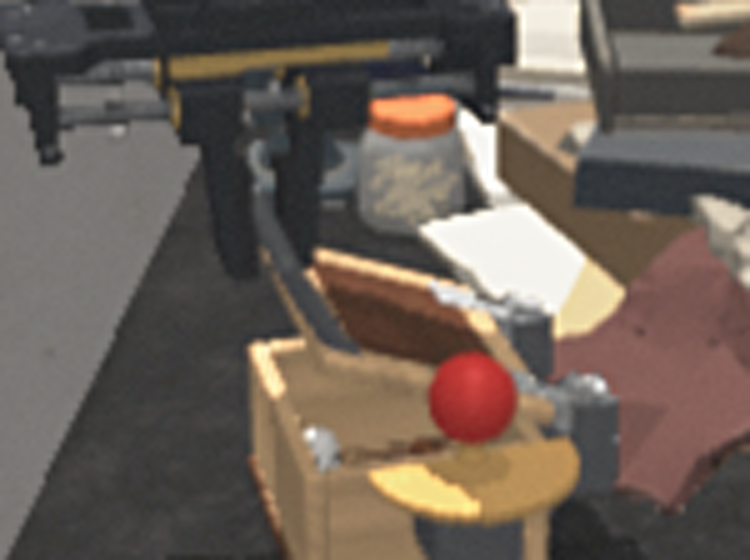

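The lid is up about 20°, with the bar in the pads and small forces. I'll keep swinging.

Call:
carry_out(steps=[[[4,0,3.5,-5.4,0],[4,0,3.7,-5.2,0],[4,0,4.0,-5.1,0],[4,0,4.2,-4.9,0],[4,0,4.4,-4.7,0],[4,0,4.6,-4.5,0],[4,0,4.8,-4.3,0],[4,0,4.9,-4.1,0],[4,0,5.1,-3.9,0],[4,0,5.3,-3.6,0],[4,0,5.4,-3.4,0],[4,0,5.6,-3.2,0],[4,0,5.7,-2.9,0],[4,0,5.9,-2.7,0],[4,0,6,-2.4,0],[4,0,6,-2.1,0],[4,0,0,0,0]]])

```text
clock: 14.3
tcp_pos: [0.5331, 0.1011, 0.2551]
eef_rot: [3.141, -0.0, 1.379]
wrist_force: [-0.1, -0.7, -2.2]
width: 0.0083
```

```bash
python3 - <<'E'
from h import *
w=eyes.read_camera("wrist");crop(w["image"],100,100,300,225,2.6,"k_wrist.png")
s=eyes.read_camera("side");crop(s["image"],160,130,160,120,5,"k_side.png")
delta([.4358+.098*.982,.1199-.098*.19,.1449+.1097])
E
```

```text
tool shift mm [ 0.  -0.2 -0.1] tcp [0.5322 0.1012 0.2545] rot [-3.141 -0.     1.379] j6 [0.14 0.05 1.94 0.   1.15 0.33] F [ 0.4  0.7 -2.2] w 7.7 t 14.4
```

View pics/k_side.png

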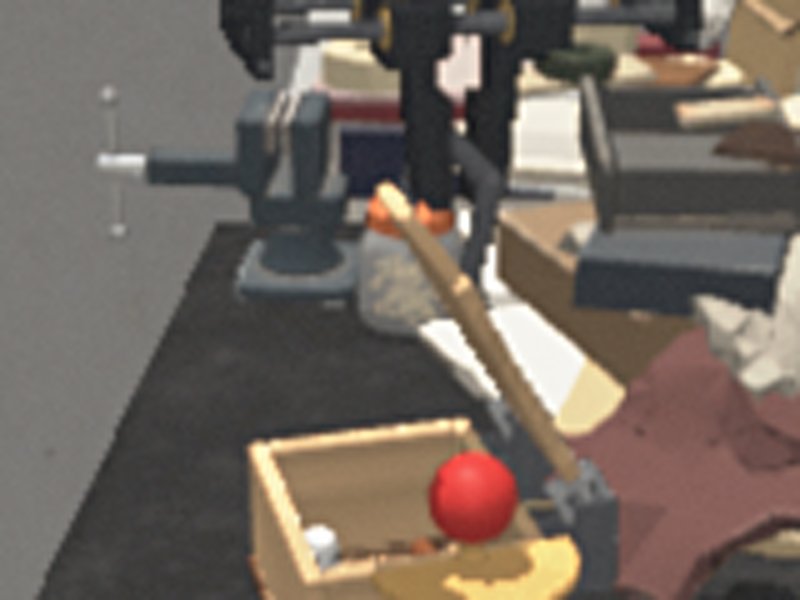

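View pics/k_wrist.png

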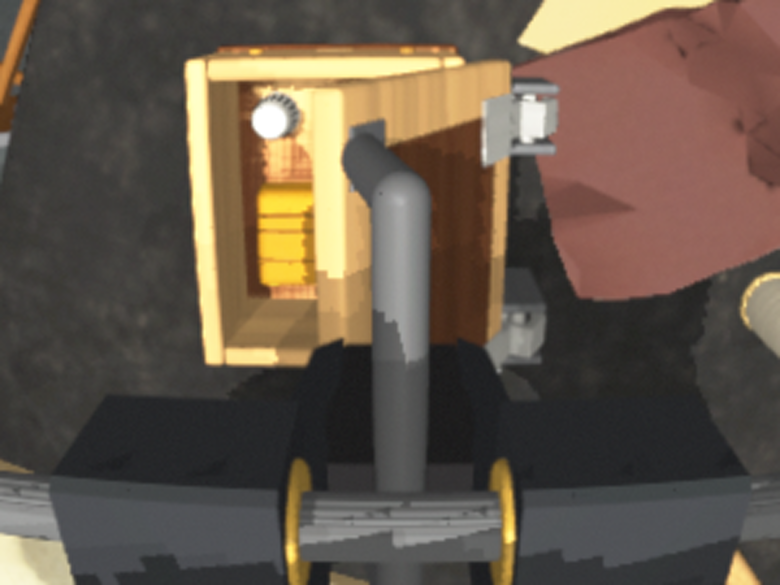

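```bash
python3 - <<'E'
from h import *
s=eyes.read_camera("side");crop(s["image"],220,110,60,60,10,"k2_side.png")
print(proj(s,[.4358+.098*.982,.1199-.098*.19,.209]))
E
```

```text
(np.float64(251.36072076343268), np.float64(162.14269382843867))
```

View pics/k2_side.png

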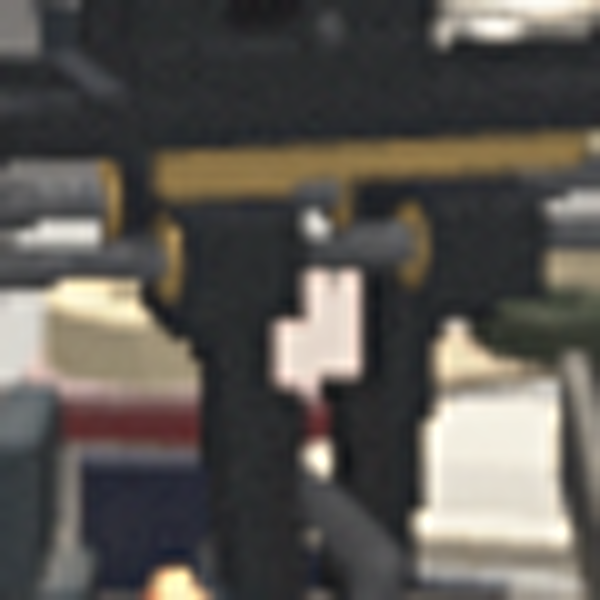

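```bash
python3 - <<'E'
from h import *
w=eyes.read_camera("wrist");s=eyes.read_camera("side")
T=np.array(w["extrinsics"]);print("cam org rel tcp",-T[:3,:3].T@T[:3,3]-env.sense()["tcp_pos"])
g=env.sense()["tcp_pos"]-[0,0,.0453]
dirb=np.array([.19,.982,0])
# left bar end: centre of bend
for e in (-.008,-.004,0,.004,.008,.012):
    p=g+dirb*.045+[0,0,e]; q=g-dirb*.045+[0,0,e]
    print(e,np.round(proj(w,p,True),1),"side R end",np.round(proj(s,q),1))
crop(w["image"],200,140,120,90,6.5,"l_wrist.png")
E
```

```text
cam org rel tcp [0.01454351 0.07499057 0.08219629]
-0.008 [253.4 170.6] side R end [258.2 173.5]
-0.004 [253.4 172.5] side R end [258.2 171.5]
0 [253.4 174.6] side R end [258.2 169.5]
0.004 [253.4 176.9] side R end [258.3 167.4]
0.008 [253.4 179.2] side R end [258.3 165.4]
0.012 [253.4 181.8] side R end [258.4 163.3]
```

View pics/l_wrist.png

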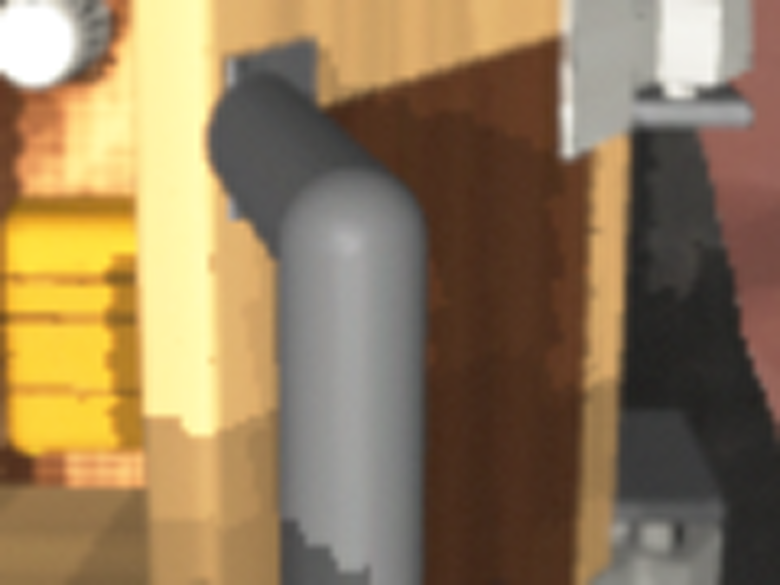

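The bar sits about 3 mm above the pad centre in both views (wrist (254,176), side right end (258,167)), so it is securely held. I'll swing on to upright.

Call:
carry_out(steps=[[[4,0,6.2,-1.9,0],[4,0,6.2,-1.6,0],[4,0,6.3,-1.3,0],[4,0,6.3,-1.1,0],[4,0,6.4,-0.8,0],[4,0,6.4,-0.5,0],[4,0,6.4,-0.2,0],[4,0,6.4,0,0],[4,0,6.4,0.3,0],[4,0,6.4,0.7,0],[4,0,6.4,0.9,0],[4,0,6.3,1.2,0],[4,0,0,0,0]]])

```text
clock: 15.85
tcp_pos: [0.6075, 0.0866, 0.2585]
eef_rot: [-3.142, 0.0, 1.379]
wrist_force: [-0.3, 0.4, -1.3]
width: 0.0075
```

```bash
python3 - <<'E'
from h import *
w=eyes.read_camera("wrist");crop(w["image"],100,100,300,225,2.6,"m_wrist.png")
s=eyes.read_camera("side");crop(s["image"],180,120,160,120,5,"m_side.png")
delta([.4358+.174*.982,.1199-.174*.19,.1449+.114])
print(env.sense()["ft_torque"].round(2))
E
```

```text
tool shift mm [ 0.  -0.2 -0.3] tcp [0.6069 0.0868 0.2586] rot [-3.141  0.     1.38 ] j6 [0.1  0.18 1.79 0.   1.17 0.29] F [-0.6  0.  -2.2] w 7.4 t 15.95
[-0.02  0.03 -0.02]
```

View pics/m_side.png

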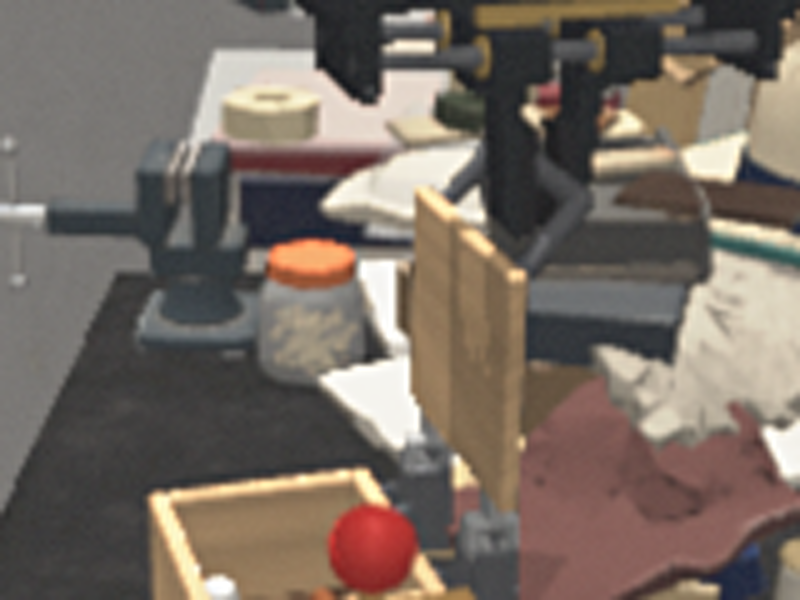

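View pics/m_wrist.png

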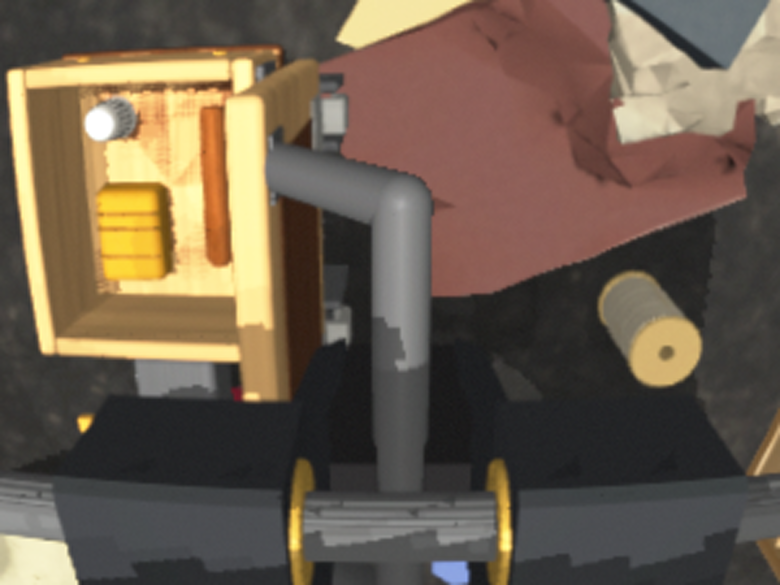

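The lid is upright, with its edge vertical in the side view at (500,390). I'll grip firmly, then probe fore and aft for the middle of the lug play.

Call:
carry_out(steps=[[[4,0,0,0,0],[4,0,0,0,0],[4,0,0,0,0],[4,0,0,0,0]]], grip_force=40)

```text
clock: 16.35
tcp_pos: [0.6067, 0.0869, 0.2589]
eef_rot: [-3.142, -0.0, 1.38]
wrist_force: [-1.1, -0.4, -1.9]
width: 0.0065
```

Call:
carry_out(steps=[[[4,0,-1,0,0],[4,0,-1,0,0],[4,0,0,0,0]]])

```text
clock: 16.65
tcp_pos: [0.6049, 0.0872, 0.259]
eef_rot: [3.141, -0.0, 1.38]
wrist_force: [0.3, -0.5, -2.5]
width: 0.0062
```

Call:
carry_out(steps=[[[4,0,-1,0,0],[4,0,-1,0,0],[4,0,0,0,0]]])

```text
clock: 16.95
tcp_pos: [0.6028, 0.0876, 0.2588]
eef_rot: [3.141, 0.0, 1.38]
wrist_force: [-0.1, -0.3, -3.0]
width: 0.0066
```

```bash
python3 - <<'E'
from h import *
delta([.4358+.174*.982,.1199-.174*.19,.1449+.114])
print(env.sense()["ft_torque"].round(2))
E
```

```text
tool shift mm [ 0.   3.9 -0.1] tcp [0.6028 0.0876 0.2588] rot [3.141 0.    1.38 ] j6 [ 0.1   0.17  1.8  -0.    1.17  0.29] F [-0.1 -0.3 -3. ] w 6.6 t 16.95
[-0.01 -0.09  0.05]
```

Call:
carry_out(steps=[[[4,0,-1,0,0],[4,0,-1,0,0],[4,0,0,0,0]]])

```text
clock: 17.25
tcp_pos: [0.6008, 0.0879, 0.2588]
eef_rot: [-3.141, 0.0, 1.38]
wrist_force: [0.2, -1.6, -2.1]
width: 0.0062
```

```bash
python3 - <<'E'
from h import *
delta([.4358+.174*.982,.1199-.174*.19,.1449+.114])
print(env.sense()["ft_torque"].round(2))
w=eyes.read_camera("wrist");crop(w["image"],100,100,150,150,5,"n_wrist.png")
s=eyes.read_camera("side");crop(s["image"],240,140,70,110,6,"n_side.png")
E
```

```text
tool shift mm [ 0.   6.  -0.1] tcp [0.6008 0.0879 0.2588] rot [-3.141  0.     1.38 ] j6 [0.1  0.17 1.8  0.   1.17 0.3 ] F [ 0.2 -1.6 -2.1] w 6.2 t 17.25
[-0.08 -0.12 -0.01]
```

View pics/n_side.png

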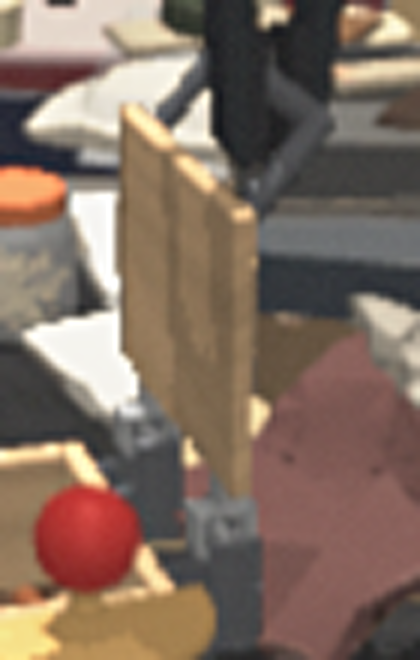

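View pics/n_wrist.png

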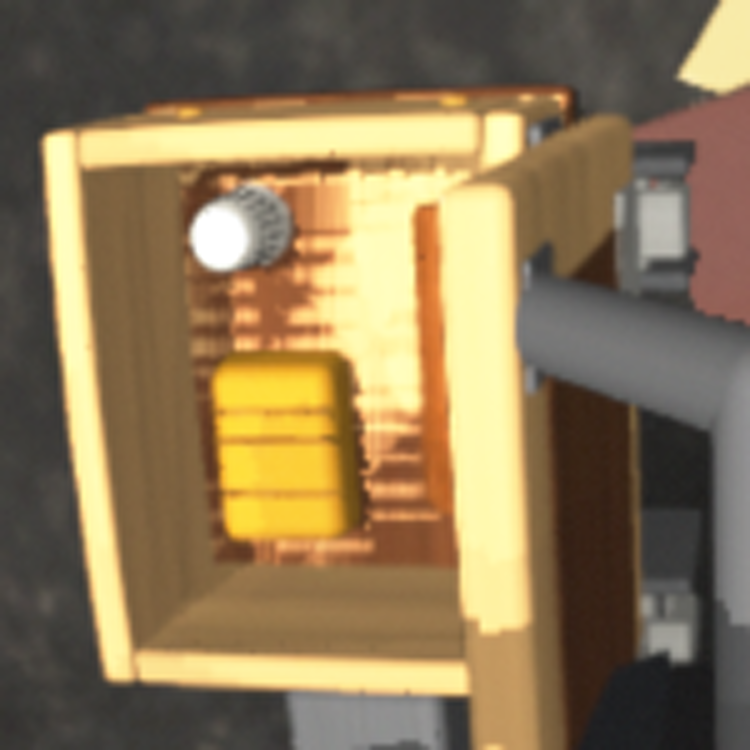

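```bash
cat >> h.py <<'E'
YAW=np.radians(-10.9); C0=np.array([.506,.1055,0])
EX=np.array([np.cos(YAW),np.sin(YAW),0]);EY=np.array([-np.sin(YAW),np.cos(YAW),0])
def ony(c,u,v,yl,fish=False,C=C0):
    o,d=ray(c,u,v,fish);k=(yl-(o-C)@EY)/(d@EY);p=o+d*k
    return np.array([(p-C)@EX,p[2]])*1000
E
python3 - <<'E'
from h import *
s=eyes.read_camera("side");cv2.imwrite("pics/n2.png",cv2.resize(s["image"][140:250,240:310],None,fx=5,fy=5,interpolation=cv2.INTER_NEAREST))
S=lambda x,y:(240+x/6-.4,140+y/6-.4)
for p in [(217,197),(254,212),(250,470),(228,490)]: print(p,ony(s,*S(*p),-.06))
w=eyes.read_camera("wrist")
g=env.sense()["tcp_pos"];print("tcp local",(g-C0)@EX,(g-C0)@EY)
E
```

```text
(217, 197) [ 55.01112678 205.95553375]
(254, 212) [ 67.46837028 199.88935541]
(250, 470) [ 70.29758362 110.16118764]
(228, 490) [ 62.90209068 103.87617699]
tcp local 0.09656007030917779 0.0006944281583600503
```

View pics/n2.png

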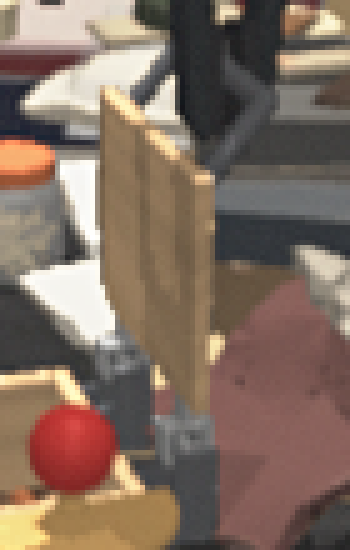

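The torque about y has gone from 0 to -0.12 N m, so the lugs now touch the pins on one side with the lid about 2° off upright. I'll probe the other way.

Call:
carry_out(steps=[[[4,0,1.2,0,0],[4,0,0,0,0]]])

```text
clock: 17.65
tcp_pos: [0.6023, 0.0877, 0.2588]
eef_rot: [3.141, -0.0, 1.38]
wrist_force: [-0.4, 1.2, -2.6]
width: 0.0064
```

```bash
python3 -c "
from h import *
s=env.sense();print(s['ft_torque'].round(3),s['wrist_force'].round(2),s['tcp_pos'])"
```

```text
[-0.059 -0.12  -0.054] [-0.45  1.22 -2.56] [0.60230757 0.08765874 0.25884388]
```

Call:
carry_out(steps=[[[4,0,1.2,0,0],[4,0,0,0,0]]])

```text
clock: 17.85
tcp_pos: [0.6034, 0.0874, 0.2587]
eef_rot: [-3.141, 0.0, 1.38]
wrist_force: [0.2, 0.8, -1.4]
width: 0.0064
```

```bash
python3 -c "
from h import *
s=env.sense();print(s['ft_torque'].round(3),s['wrist_force'].round(2),s['tcp_pos'])"
```

```text
[-0.005 -0.122 -0.036] [ 0.16  0.84 -1.37] [0.60338402 0.08742409 0.25874733]
```

Call:
carry_out(steps=[[[4,0,1.2,0,0],[4,0,0,0,0]]])

```text
clock: 18.05
tcp_pos: [0.6044, 0.0872, 0.2587]
eef_rot: [-3.141, 0.0, 1.38]
wrist_force: [-0.2, 0.3, -2.2]
width: 0.0065
```

```bash
python3 -c "
from h import *
s=env.sense();print(s['ft_torque'].round(3),s['wrist_force'].round(2),s['tcp_pos'])"
```

```text
[-0.061 -0.053 -0.003] [-0.2   0.31 -2.21] [0.60443799 0.08722709 0.25866647]
```

Call:
carry_out(steps=[[[4,0,1.2,0,0],[4,0,0,0,0]]])

```text
clock: 18.25
tcp_pos: [0.6056, 0.087, 0.2587]
eef_rot: [-3.141, 0.0, 1.38]
wrist_force: [-0.9, -0.7, -1.4]
width: 0.0063
```

```bash
python3 -c "
from h import *
s=env.sense();print(s['ft_torque'].round(3),s['wrist_force'].round(2),s['tcp_pos'])"
```

```text
[-0.007  0.055  0.023] [-0.93 -0.67 -1.41] [0.60563256 0.08698073 0.25869328]
```

Call:
carry_out(steps=[[[4,0,1.2,0,0],[4,0,0,0,0]]])

```text
clock: 18.45
tcp_pos: [0.6068, 0.0868, 0.2587]
eef_rot: [-3.141, 0.0, 1.38]
wrist_force: [-0.2, 0.5, -2.3]
width: 0.0063
```

```bash
python3 -c "
from h import *
s=env.sense();print(s['ft_torque'].round(3),s['wrist_force'].round(2),s['tcp_pos'])"
```

```text
[-0.019  0.064  0.021] [-0.21  0.49 -2.28] [0.60679206 0.08676618 0.25867098]
```

Call:
carry_out(steps=[[[4,0,-1.2,0,0],[4,0,-1.2,0,0],[4,0,0,0,0],[4,0,0,-1.5,0],[4,0,0,-1.5,0],[4,0,0,-1.5,0],[4,0,0,0,0]]])

```text
clock: 19.15
tcp_pos: [0.6046, 0.0872, 0.2637]
eef_rot: [3.141, -0.0, 1.38]
wrist_force: [-0.6, 0.2, -2.1]
width: 0.0066
```

```bash
python3 -c "
from h import *
s=env.sense();print(s['ft_torque'].round(3),s['wrist_force'].round(2),s['tcp_pos'])"
```

```text
[-0.046 -0.006  0.006] [-0.57  0.22 -2.09] [0.6045959  0.08723235 0.26366794]
```

It rises freely, carrying only the lid's weight. I'll go on.

Call:
carry_out(steps=[[[4,0,0,-2,0],[4,0,0,-2,0],[4,0,0,-2,0],[4,0,0,0,0]]])

```text
clock: 19.55
tcp_pos: [0.6048, 0.0873, 0.2699]
eef_rot: [3.141, -0.0, 1.38]
wrist_force: [1.2, 1.0, -2.6]
width: 0.0061
```

```bash
python3 -c "
from h import *
s=env.sense();print(s['ft_torque'].round(3),s['wrist_force'].round(2),s['tcp_pos'])
w=eyes.read_camera('wrist');crop(w['image'],100,100,300,225,2.6,'o_wrist.png')
c=eyes.read_camera('side');crop(c['image'],220,110,100,120,5,'o_side.png')"
```

```text
[-0.056 -0.07   0.018] [ 1.19  0.97 -2.64] [0.60478926 0.08725122 0.26990968]
```

View pics/o_side.png

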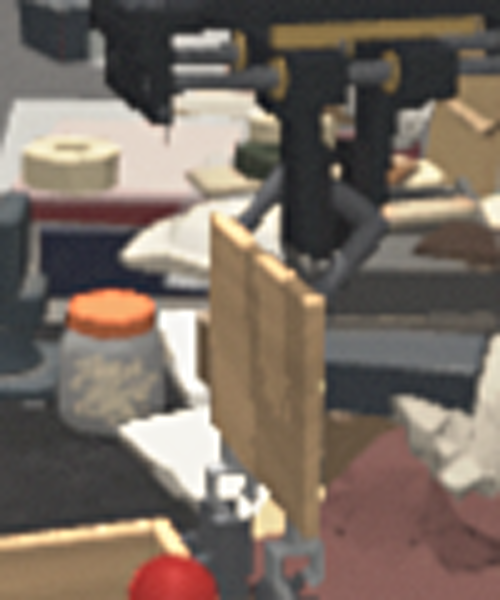

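The lugs are rising above the posts (lug at (295,565)) and the torque is free. I'll lift clear.

Call:
carry_out(steps=[[[4,0,0,-3,0],[4,0,0,-4,0],[4,0,0,-5,0],[4,0,0,-6,0],[4,0,0,-10,0],[4,0,0,-15,0],[4,0,0,-15,0],[4,0,0,-10,0],[4,0,0,0,0]]])

```text
clock: 20.55
tcp_pos: [0.6056, 0.0874, 0.3406]
eef_rot: [3.137, -0.002, 1.38]
wrist_force: [0.4, 0.2, -2.4]
width: 0.0062
```

```bash
python3 - <<'E'
from h import *
s=env.sense();print(s['ft_torque'].round(3),s['wrist_force'].round(2),s['tcp_pos'],s['width'])
w=eyes.read_camera('wrist');cv2.imwrite('pics/p_wrist.png',w['image'])
c=eyes.read_camera('side');crop(c['image'],200,80,130,130,5,'p_side.png')
t=eyes.read_camera('top');crop(t['image'],120,130,240,160,3,'p_top.png')
E
```

```text
[-0.022 -0.165  0.011] [ 0.36  0.22 -2.42] [0.60561528 0.08738337 0.34057709] 0.0061662898654727205
```

View pics/p_side.png

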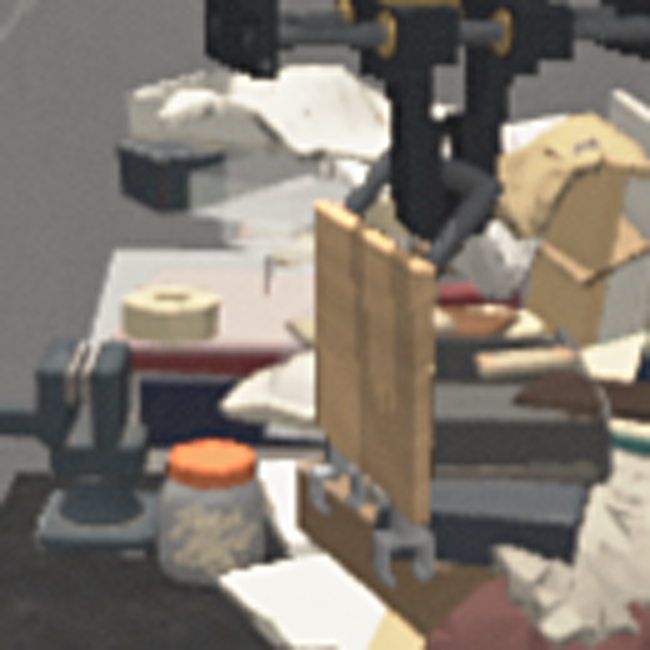

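View pics/p_wrist.png

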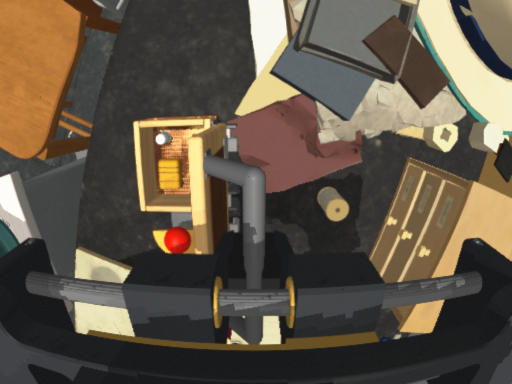

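View pics/p_top.png

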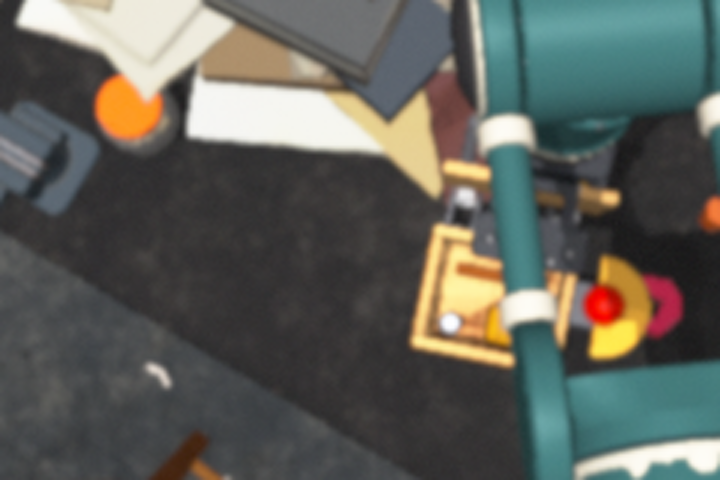

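The lid is free and held, upright and hanging below the bar, and the knob has not moved. Before choosing the spot I'll check the height of the pile behind the free bench.

```bash
python3 - <<'E'
from h import *
a=cv2.imread("pics/a_top.png");b=cv2.imread("pics/a_side.png")
crop(a,130,70,160,130,5,"q_top.png");crop(b,210,90,170,140,4.5,"q_side.png")
E
```

```text
(no output)
```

View pics/q_top.png

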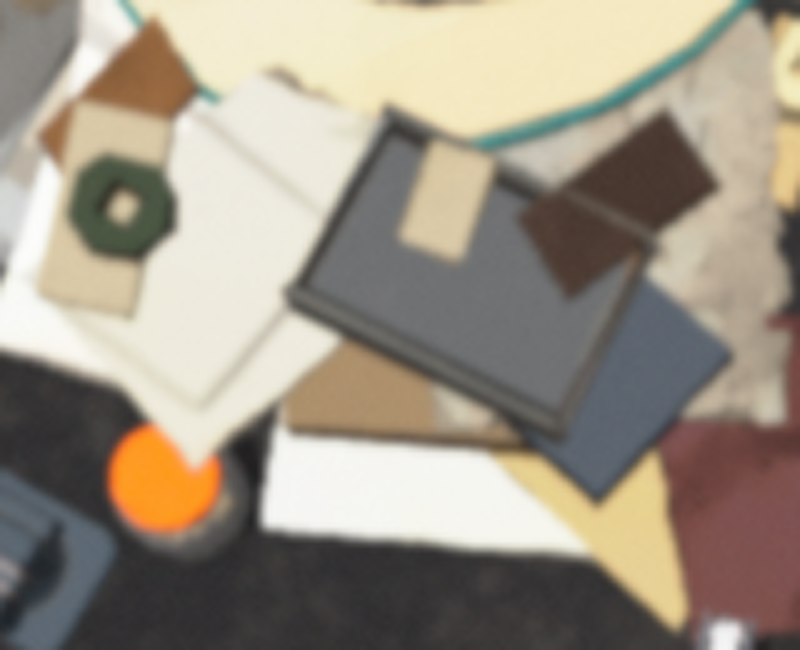

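View pics/q_side.png

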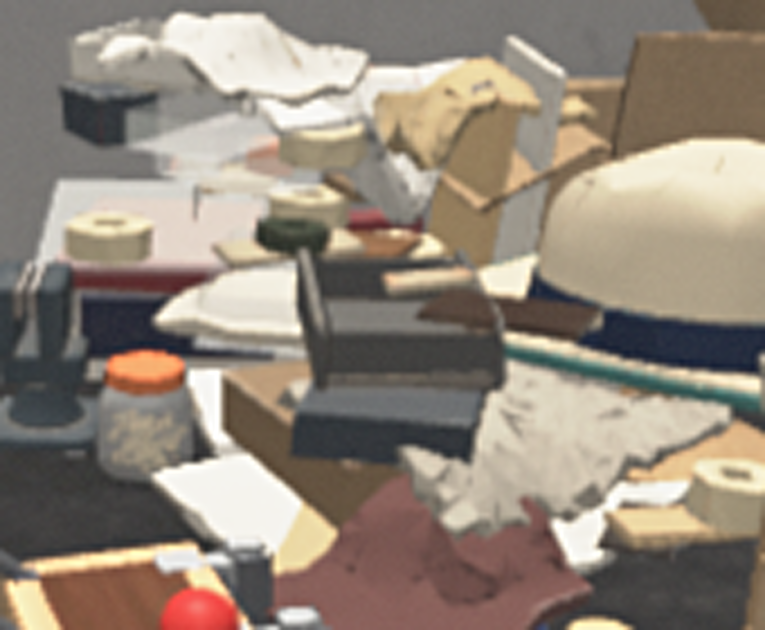

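```bash
python3 - <<'E'
from h import *
t=eyes.read_camera("top");s=eyes.read_camera("side")
T=lambda x,y:(130+x/5-.4,70+y/5-.4);S=lambda x,y:(210+x/4.5-.4,90+y/4.5-.4)
for n,a,b in [("trayFL",(290,290),(303,255)),("trayFR",(562,430),(320,330)),("trayBR",(655,240),(500,320)),("boxFL",(287,425),(225,375)),("blueF",(598,500),(300,400))]:
    p,e=tri(ray(t,*T(*a)),ray(s,*S(*b)));print(n,p.round(3),np.round(e,3))
E
```

```text
trayFL [0.736 0.335 0.158] [0. 0.]
trayFR [0.67  0.209 0.156] [0. 0.]
trayBR [0.758 0.166 0.162] [0.001 0.001]
boxFL [0.688 0.346 0.083] [0.001 0.001]
blueF [0.645 0.191 0.125] [0.002 0.002]
```

The tray rim behind is 0.158 m high at x ≥ 0.67. I'll stand the lid with its bar near (0.629, 0.230), which keeps the tray clear and leaves the flattened lid about 25 mm from the chest and 19 mm from the bench edge.

Call:
carry_out(steps=[[[4,4,0,0,0],[4,10,0,0,0],[4,14,-1,0,0],[4,14,-1,0,0],[4,14,-1,0,0],[4,14,-1,0,0],[4,14,0,0,0],[4,14,0,0,0],[4,14,0,0,0],[4,14,0,0,0],[4,10,0,0,0],[4,6,0,0,0],[4,2,0,0,0],[4,0,0,0,0],[4,0,0,0,0]]])

```text
clock: 22.3
tcp_pos: [0.6279, 0.229, 0.3373]
eef_rot: [-3.142, 0.0, 1.379]
wrist_force: [0.3, -0.4, -2.2]
width: 0.0061
```

Call:
carry_out(steps=[[[4,0,0,5,0],[4,0,0,12,0],[4,0,0,15,0],[4,0,0,15,0],[4,0,0,15,0],[4,0,0,15,0],[4,0,0,15,0],[4,0,0,15,0],[4,0,0,10,0],[4,0,0,5,0],[4,0,0,3,0],[4,0,0,0,0]]])

```text
clock: 23.5
tcp_pos: [0.628, 0.2294, 0.2123]
eef_rot: [3.141, -0.0, 1.38]
wrist_force: [-0.2, -0.3, -1.9]
width: 0.0063
```

```bash
python3 - <<'E'
from h import *
s=env.sense();print(s['ft_torque'].round(3),s['wrist_force'].round(2),s['tcp_pos'],s['width'])
w=eyes.read_camera('wrist');cv2.imwrite('pics/r_wrist.png',w['image'])
c=eyes.read_camera('side');crop(c['image'],180,110,140,120,5,'r_side.png')
E
```

```text
[-0.054 -0.125  0.038] [-0.15 -0.29 -1.86] [0.62803563 0.22943499 0.21230716] 0.006280149145693833
```

View pics/r_side.png

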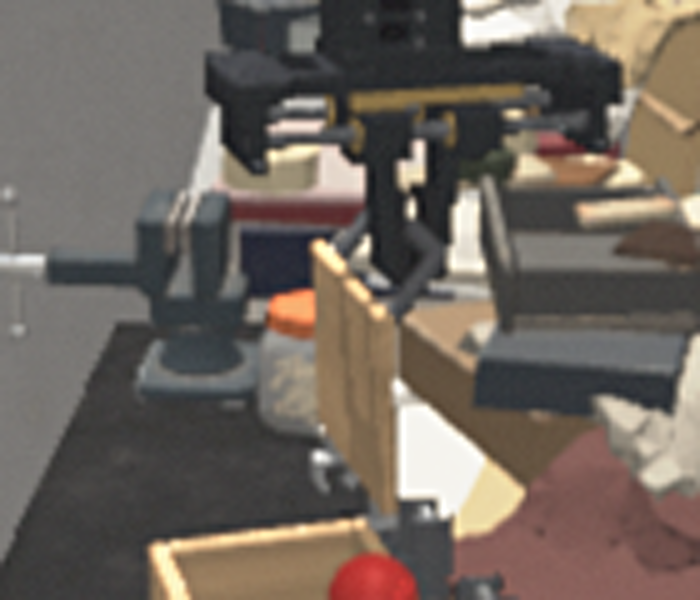

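View pics/r_wrist.png

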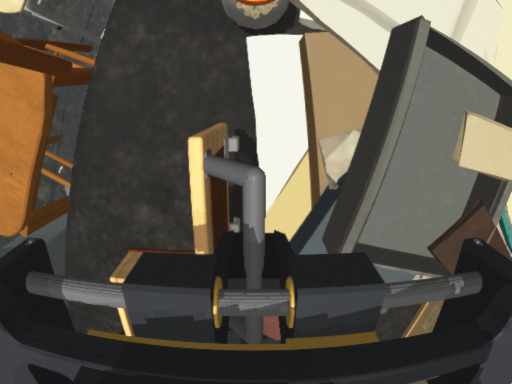

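The lid is clear of the tray and chest. I'll lower it gently to contact.

Call:
carry_out(steps=[[[4,0,0,3,0],[4,0,0,3,0],[4,0,0,2,0],[4,0,0,1.5,0],[4,0,0,0,0]]])

```text
clock: 24.1
tcp_pos: [0.6277, 0.2293, 0.2023]
eef_rot: [-3.141, 0.0, 1.38]
wrist_force: [-0.4, -0.1, -1.6]
width: 0.0064
```

Call:
carry_out(steps=[[[4,0,0,1.5,0],[4,0,0,1.5,0],[4,0,0,0,0]]])

```text
clock: 24.4
tcp_pos: [0.6278, 0.2293, 0.1995]
eef_rot: [-3.141, 0.0, 1.38]
wrist_force: [0.1, 0.3, -2.2]
width: 0.0063
```

Call:
carry_out(steps=[[[4,0,0,1.5,0],[4,0,0,0,0]]])

```text
clock: 24.6
tcp_pos: [0.6278, 0.2294, 0.1981]
eef_rot: [-3.141, 0.0, 1.38]
wrist_force: [-0.9, 0.2, -1.4]
width: 0.0064
```

Call:
carry_out(steps=[[[4,0,0,1,0],[4,0,0,0,0]]])

```text
clock: 24.8
tcp_pos: [0.6279, 0.2294, 0.1972]
eef_rot: [-3.141, 0.0, 1.38]
wrist_force: [-0.6, -0.1, -2.2]
width: 0.006
```

Call:
carry_out(steps=[[[4,0,0,1,0],[4,0,0,0,0]]])

```text
clock: 25.0
tcp_pos: [0.6278, 0.2294, 0.1962]
eef_rot: [-3.141, 0.0, 1.38]
wrist_force: [0.1, -0.7, -1.3]
width: 0.0063
```

Call:
carry_out(steps=[[[4,0,0,1,0],[4,0,0,0,0]]])

```text
clock: 25.2
tcp_pos: [0.6278, 0.2294, 0.1951]
eef_rot: [-3.141, 0.0, 1.38]
wrist_force: [-0.1, 0.2, -2.7]
width: 0.0066
```

```bash
python3 - <<'E'
from h import *
s=env.sense();print(s['ft_torque'].round(3),s['wrist_force'].round(2),s['tcp_pos'],s['width'])
w=eyes.read_camera('wrist');crop(w['image'],150,100,150,170,4.5,'s_wrist.png')
c=eyes.read_camera('side');crop(c['image'],210,130,80,110,5.5,'s_side.png')
E
```

```text
[-0.096 -0.147  0.01 ] [-0.13  0.2  -2.67] [0.62780858 0.229355   0.19513434] 0.006560814509687774
```

View pics/s_side.png

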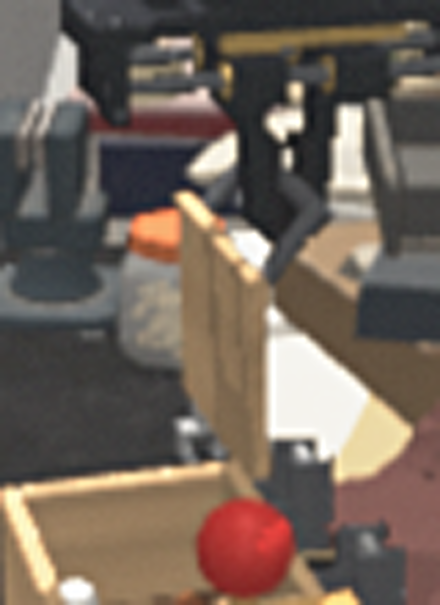

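Not touching yet; I'll keep going down in small steps.

Call:
carry_out(steps=[[[4,0,0,1,0],[4,0,0,0,0]]])

```text
clock: 25.5
tcp_pos: [0.6278, 0.2293, 0.1941]
eef_rot: [-3.141, 0.0, 1.38]
wrist_force: [0.4, 0.2, -1.2]
width: 0.0065
```

Call:
carry_out(steps=[[[4,0,0,1,0],[4,0,0,0,0]]])

```text
clock: 25.7
tcp_pos: [0.6278, 0.2293, 0.1931]
eef_rot: [-3.141, 0.0, 1.38]
wrist_force: [-0.1, 0.1, -2.5]
width: 0.0063
```

Call:
carry_out(steps=[[[4,0,0,1,0],[4,0,0,0,0]]])

```text
clock: 25.9
tcp_pos: [0.6282, 0.2295, 0.1927]
eef_rot: [3.141, -0.0, 1.38]
wrist_force: [0.3, 0.0, -0.2]
width: 0.0061
```

Call:
carry_out(steps=[[[4,0,0,1,0],[4,0,0,0,0]]])

```text
clock: 26.1
tcp_pos: [0.6287, 0.2295, 0.1924]
eef_rot: [3.14, -0.001, 1.38]
wrist_force: [0.9, -0.0, 3.5]
width: 0.0063
```

The feet are on the bench (Fz +3.5 N at TCP z = 0.1925). I'll ease to a light grip and work out the tipping arc.

Call:
carry_out(steps=[[[4,0,0,-0.7,0],[4,0,0,0,0],[4,0,0,0,0],[4,0,0,0,0]]], grip_force=7)

```text
clock: 26.5
tcp_pos: [0.6282, 0.2295, 0.1925]
eef_rot: [3.141, -0.0, 1.38]
wrist_force: [1.9, -0.1, 3.7]
width: 0.0072
```

```bash
python3 - <<'E'
from h import *
s=env.sense();print(s['ft_torque'].round(3),s['wrist_force'].round(2),s['tcp_pos'],s['width'])
R=np.hypot(153,41.5)
a=np.radians(np.arange(76,168.6,3.08));p=R*np.c_[np.cos(a),np.sin(a)]
d=np.diff(p,axis=0)
for i,x in enumerate(d): print(i,np.degrees(a[i+1]).round(1),"dy",x[0].round(1),"dz",-x[1].round(1),"cum",(p[i+1]-p[0]).round(1))
E
```

```text
[-0.113 -0.206 -0.04 ] [ 1.95 -0.13  3.73] [0.62823154 0.22950991 0.19247081] 0.007213854077561805
0 79.1 dy -8.3 dz -1.8 cum [-8.3  1.8]
1 82.2 dy -8.4 dz -1.4 cum [-16.7   3.2]
2 85.2 dy -8.5 dz -0.9 cum [-25.2   4.2]
3 88.3 dy -8.5 dz -0.5 cum [-33.7   4.6]
4 91.4 dy -8.5 dz -0.0 cum [-42.2   4.7]
5 94.5 dy -8.5 dz 0.4 cum [-50.7   4.2]
6 97.6 dy -8.5 dz 0.9 cum [-59.2   3.3]
7 100.6 dy -8.4 dz 1.3 cum [-67.6   2. ]
8 103.7 dy -8.3 dz 1.8 cum [-76.    0.2]
9 106.8 dy -8.2 dz 2.2 cum [-84.2  -2.1]
10 109.9 dy -8.1 dz 2.7 cum [-92.3  -4.7]
11 113.0 dy -7.9 dz 3.1 cum [-100.2   -7.9]
12 116.0 dy -7.8 dz 3.5 cum [-107.9  -11.4]
13 119.1 dy -7.6 dz 3.9 cum [-115.5  -15.3]
14 122.2 dy -7.3 dz 4.3 cum [-122.8  -19.7]
15 125.3 dy -7.1 dz 4.7 cum [-129.9  -24.4]
16 128.4 dy -6.8 dz 5.1 cum [-136.7  -29.5]
17 131.4 dy -6.5 dz 5.5 cum [-143.3  -35. ]
18 134.5 dy -6.2 dz 5.8 cum [-149.5  -40.8]
19 137.6 dy -5.9 dz 6.1 cum [-155.4  -46.9]
20 140.7 dy -5.6 dz 6.4 cum [-161.   -53.4]
21 143.8 dy -5.2 dz 6.7 cum [-166.2  -60.1]
22 146.8 dy -4.9 dz 7.0 cum [-171.1  -67.1]
23 149.9 dy -4.5 dz 7.3 cum [-175.5  -74.4]
24 153.0 dy -4.1 dz 7.5 cum [-179.6  -81.8]
25 156.1 dy -3.7 dz 7.7 cum [-183.3  -89.5]
26 159.2 dy -3.2 dz 7.9 cum [-186.5  -97.4]
27 162.2 dy -2.8 dz 8.0 cum [-189.3 -105.5]
28 165.3 dy -2.4 dz 8.2 cum [-191.7 -113.6]
29 168.4 dy -1.9 dz 8.3 cum [-193.6 -121.9]
```

Call:
carry_out(steps=[[[4,0,-4.1,-1.3,0],[4,0,-4.2,-1.1,0],[4,0,-4.2,-0.9,0],[4,0,-4.2,-0.7,0],[4,0,-4.2,-0.5,0],[4,0,-4.2,-0.4,0],[4,0,-4.2,-0.3,0],[4,0,-4.3,-0.2,0],[4,0,0,0,0]]])

```text
clock: 27.4
tcp_pos: [0.5942, 0.2358, 0.1972]
eef_rot: [-3.141, 0.0, 1.38]
wrist_force: [0.1, 0.1, -2.0]
width: 0.0072
```

```bash
python3 - <<'E'
from h import *
s=env.sense();print(s['ft_torque'].round(3),s['wrist_force'].round(2),s['tcp_pos'],s['width'])
w=eyes.read_camera('wrist');crop(w['image'],100,80,250,200,3,'t_wrist.png')
c=eyes.read_camera('side');crop(c['image'],200,120,90,120,5,'t_side.png')
E
```

```text
[-0.023 -0.111 -0.056] [ 0.15  0.05 -2.01] [0.59421927 0.23583724 0.19723701] 0.007226782669843487
```

View pics/t_side.png

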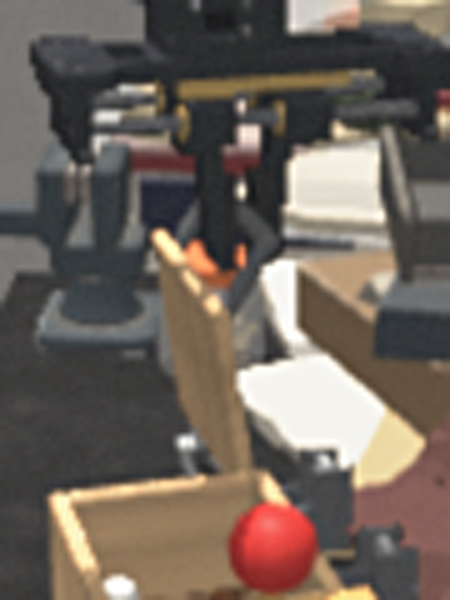

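View pics/t_wrist.png

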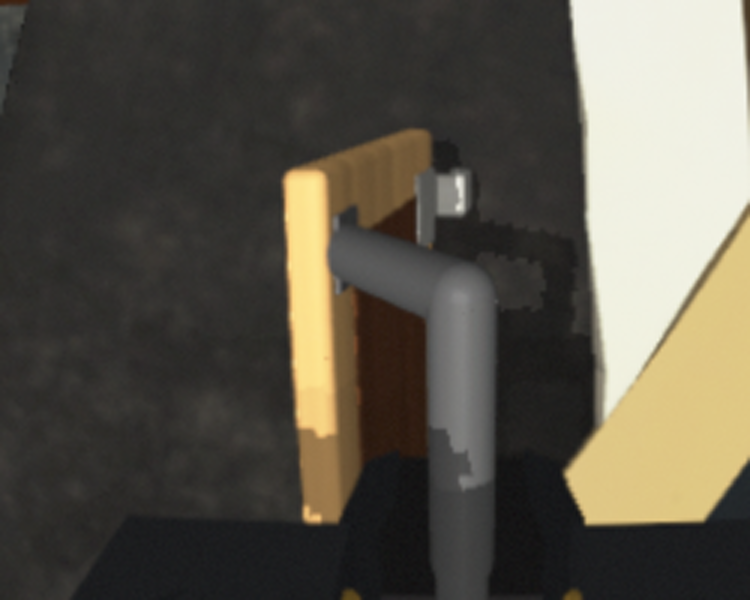

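```bash
python3 - <<'E'
from h import *
s=eyes.read_camera("side")
S=lambda x,y:(200+x/5-.4,120+y/5-.4)
a=ony(s,*S(216,305),.085);b=ony(s,*S(233,315),.085);c=ony(s,*S(248,458),.085)
print(a,b,c,np.degrees(np.arctan2(*(b-c))))
g=env.sense()["tcp_pos"];print("tcp local",(g-C0)@EX,(g-C0)@EY)
E
```

```text
[ 32.52548601 138.47110221] [ 40.50398769 132.84380711] [48.24585398 60.18402174] -6.081892382544065
tcp local 0.06275070086912586 0.1447560450492552
```

The tilt is only about 8°, and the hand is carrying the weight, so the feet have dragged a little forward. I'll lift slightly, shift back 15 mm and set down again.

Call:
carry_out(steps=[[[4,0,0,0,0],[4,0,0,0,0],[4,0,0,-3,0],[4,0,5,-3,0],[4,0,5,0,0],[4,0,5,0,0],[4,0,0,3,0],[4,0,0,3,0],[4,0,0,0,0]]], grip_force=30)

```text
clock: 28.45
tcp_pos: [0.609, 0.2327, 0.1962]
eef_rot: [-3.14, 0.001, 1.38]
wrist_force: [-0.7, -0.5, -2.3]
width: 0.0065
```

Call:
carry_out(steps=[[[4,0,0,1,0],[4,0,0,0,0]]])

```text
clock: 28.65
tcp_pos: [0.6094, 0.2329, 0.1961]
eef_rot: [-3.141, 0.0, 1.38]
wrist_force: [-0.2, 0.6, -2.0]
width: 0.0061
```

Call:
carry_out(steps=[[[4,0,0,1,0],[4,0,0,0,0]]])

```text
clock: 28.85
tcp_pos: [0.6096, 0.2329, 0.1954]
eef_rot: [-3.142, -0.0, 1.38]
wrist_force: [0.5, -0.9, -2.3]
width: 0.0064
```

Call:
carry_out(steps=[[[4,0,0,1,0],[4,0,0,0,0]]])

```text
clock: 29.05
tcp_pos: [0.61, 0.233, 0.1949]
eef_rot: [3.141, -0.0, 1.38]
wrist_force: [0.2, -0.3, -1.1]
width: 0.0063
```

Call:
carry_out(steps=[[[4,0,0,1,0],[4,0,0,0,0]]])

```text
clock: 29.25
tcp_pos: [0.6105, 0.2331, 0.1946]
eef_rot: [3.139, -0.001, 1.38]
wrist_force: [0.4, 0.2, 3.6]
width: 0.0065
```

Call:
carry_out(steps=[[[4,0,0,1,0],[4,0,0,0,0]]])

```text
clock: 29.45
tcp_pos: [0.611, 0.2331, 0.1944]
eef_rot: [3.138, -0.002, 1.38]
wrist_force: [-0.3, -0.3, 6.2]
width: 0.006
```

```bash
python3 - <<'E'
from h import *
s=env.sense();print(s['ft_torque'].round(3),s['wrist_force'].round(2),s['tcp_pos'],s['width'])
c=eyes.read_camera('side');crop(c['image'],200,120,90,120,5,'u_side.png')
w=eyes.read_camera('wrist');crop(w['image'],100,80,250,200,3,'u_wrist.png')
E
```

```text
[-0.208 -0.194  0.016] [-0.31 -0.34  6.21] [0.61101373 0.23313834 0.1944214 ] 0.006039512345492218
```

View pics/u_wrist.png

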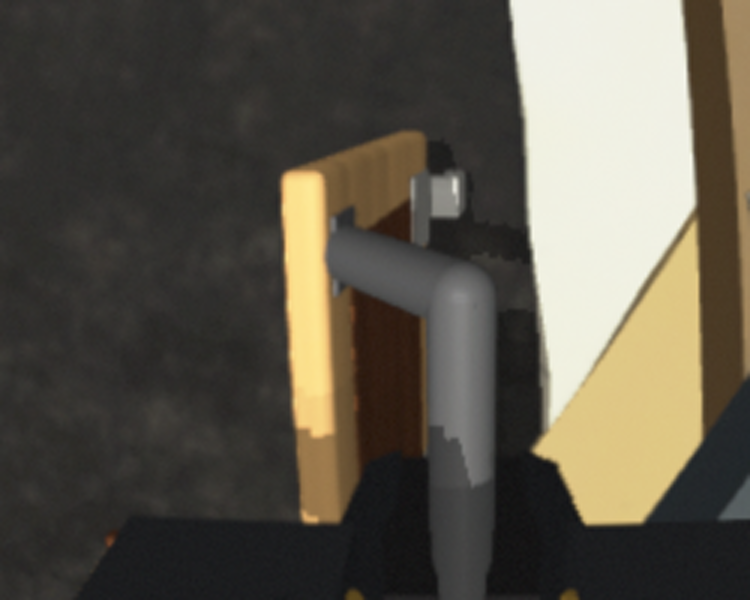

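Call:
carry_out(steps=[[[4,0,0,-0.5,0],[4,0,0,0,0],[4,0,0,0,0],[4,0,-4.2,-0.4,0],[4,0,-4.2,-0.2,0],[4,0,-4.2,-0.1,0],[4,0,-4.2,0,0],[4,0,-4.2,0.1,0],[4,0,-4.2,0.2,0],[4,0,-4.2,0.4,0],[4,0,-4.2,0.5,0],[4,0,-4.2,0.6,0],[4,0,-4.2,0.7,0],[4,0,0,0,0]]], grip_force=6)

```text
clock: 30.95
tcp_pos: [0.5677, 0.2412, 0.1912]
eef_rot: [-3.141, -0.0, 1.38]
wrist_force: [-1.1, 1.4, 4.7]
width: 0.0068
```

```bash
python3 - <<'E'
from h import *
s=env.sense();print(s['ft_torque'].round(3),s['wrist_force'].round(2),s['tcp_pos'],s['width'])
w=eyes.read_camera('wrist');crop(w['image'],100,80,250,200,3,'v_wrist.png')
c=eyes.read_camera('side');crop(c['image'],190,120,100,120,5,'v_side.png')
E
```

```text
[0.01  0.117 0.012] [-1.07  1.41  4.71] [0.56765057 0.24117861 0.19116312] 0.00678457826551456
```

View pics/v_side.png

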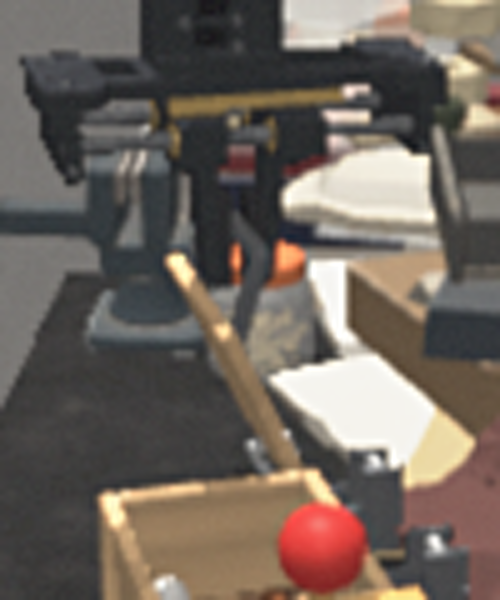

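View pics/v_wrist.png

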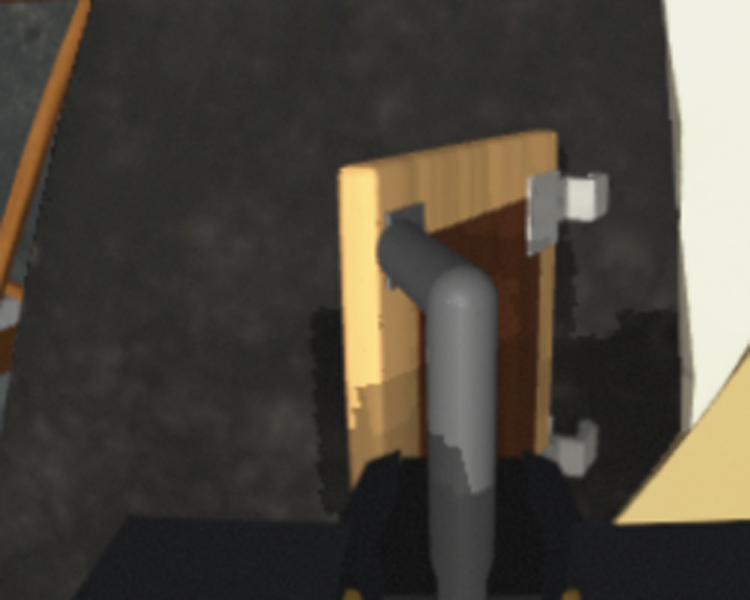

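Tilting properly now, at about 28°, with the feet holding. I'll continue.

Call:
carry_out(steps=[[[4,0,-5,0.6,0],[4,0,-6,1.1,0],[4,0,-6,1.4,0],[4,0,-6,1.7,0],[4,0,-6,2.0,0],[4,0,-6,2.3,0],[4,0,-6,2.6,0],[4,0,-6,2.9,0],[4,0,-6,3.3,0],[4,0,-6,3.7,0],[4,0,-6,4.2,0],[4,0,-5,4,0],[4,0,0,0,0]]])

```text
clock: 32.35
tcp_pos: [0.4983, 0.2543, 0.1606]
eef_rot: [-3.14, 0.001, 1.38]
wrist_force: [-2.3, 0.2, 1.6]
width: 0.007
```

```bash
python3 - <<'E'
from h import *
s=env.sense();print(s['ft_torque'].round(3),s['wrist_force'].round(2),s['tcp_pos'],s['width'])
w=eyes.read_camera('wrist');crop(w['image'],100,80,250,200,3,'w_wrist.png')
c=eyes.read_camera('side');crop(c['image'],170,120,120,120,5,'w_side.png')
E
```

```text
[ 0.033  0.205 -0.014] [-2.27  0.23  1.64] [0.49830277 0.25429503 0.16058691] 0.007016702298122564
```

View pics/w_side.png

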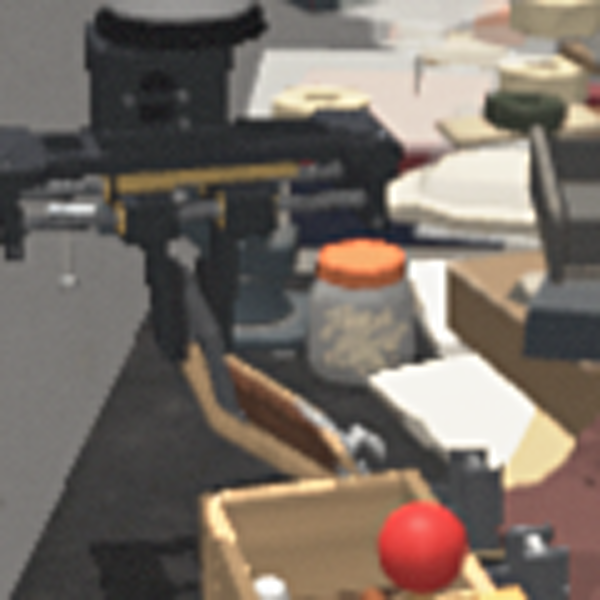

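View pics/w_wrist.png

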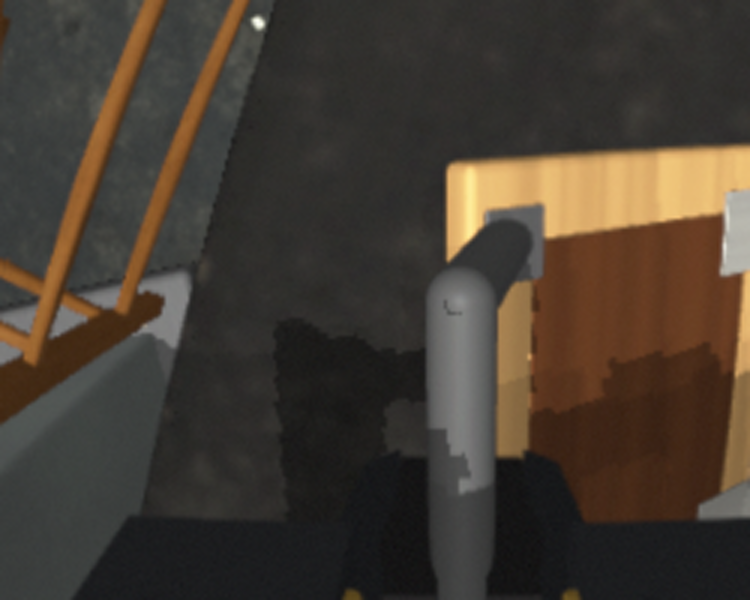

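At about 53° over. The bar sits about 8 mm above the pad centre, so near the bench the fingertips will have about 4 mm to spare. I'll go on and stop short of flat.

Call:
carry_out(steps=[[[4,0,-6.8,5.2,0],[4,0,-6.5,5.5,0],[4,0,-6.2,5.8,0],[4,0,-5.9,6.1,0],[4,0,-5.6,6.4,0],[4,0,-5.2,6.7,0],[4,0,-4.9,7,0],[4,0,-4.5,7.3,0],[4,0,-4.1,7.5,0],[4,0,-3.4,6.7,0],[4,0,-2.3,5,0],[4,0,0,0,0]]])

```text
clock: 33.65
tcp_pos: [0.4444, 0.2645, 0.0912]
eef_rot: [-3.14, 0.001, 1.38]
wrist_force: [-1.0, 0.4, -0.6]
width: 0.0068
```

```bash
python3 - <<'E'
from h import *
s=env.sense();print(s['ft_torque'].round(3),s['wrist_force'].round(2),s['tcp_pos'],s['width'])
w=eyes.read_camera('wrist');crop(w['image'],100,80,250,200,3,'x_wrist.png')
c=eyes.read_camera('side');crop(c['image'],160,140,130,110,6,'x_side.png')
E
```

```text
[-0.044  0.026  0.032] [-0.95  0.39 -0.6 ] [0.44440255 0.26445952 0.09115207] 0.00684238487510192
```

View pics/x_side.png

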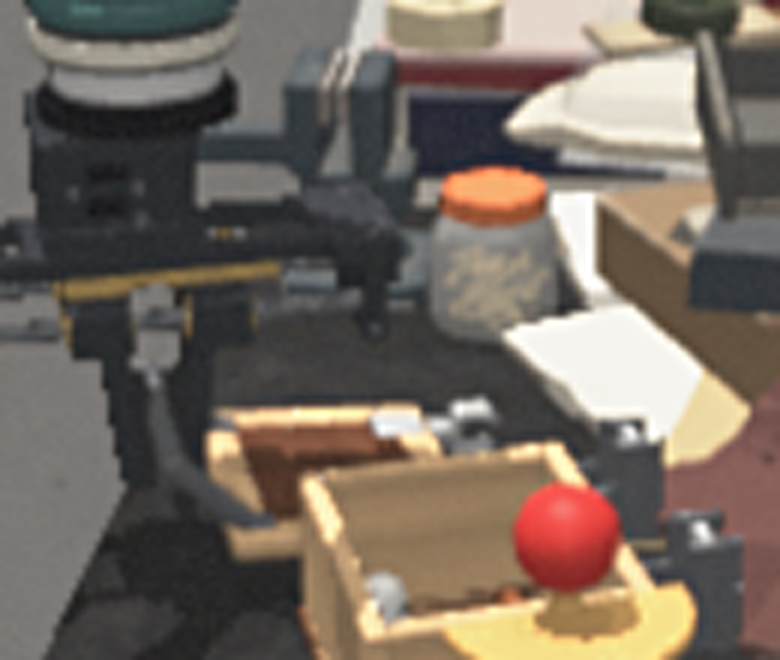

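View pics/x_wrist.png

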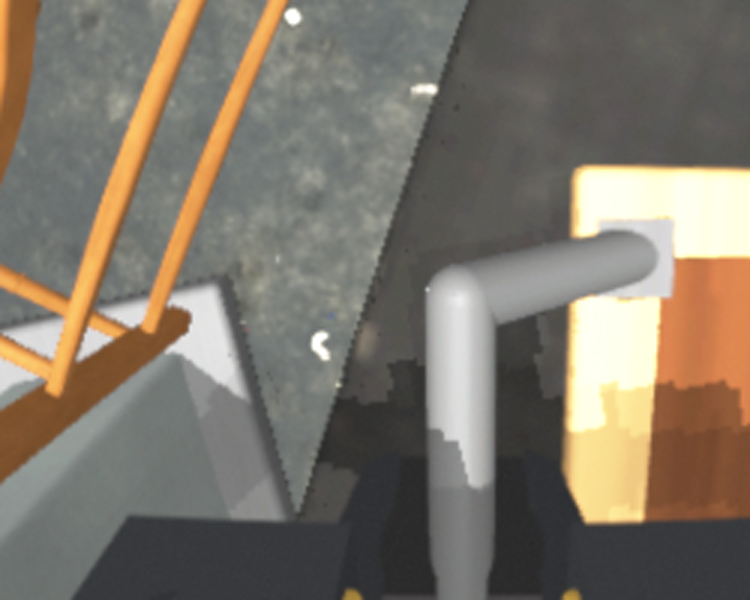

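```bash
python3 - <<'E'
from h import *
t=eyes.read_camera("top");w=eyes.read_camera("wrist")
cv2.imwrite("pics/y_wrist.png",w["image"]);crop(t["image"],60,170,240,200,3.2,"y_top.png")
E
```

```text
(no output)
```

View pics/y_wrist.png

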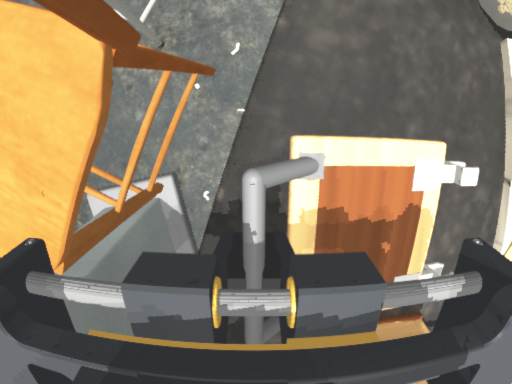

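View pics/y_top.png

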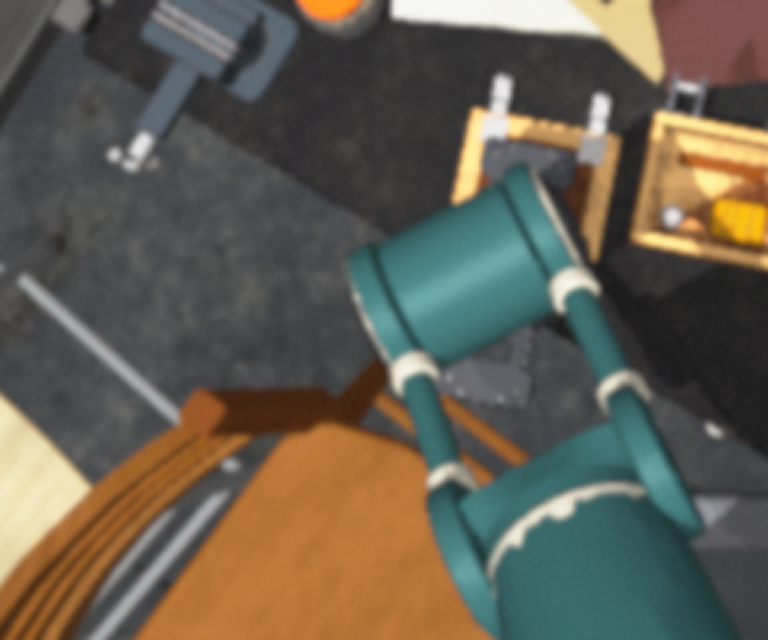

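```bash
python3 - <<'E'
from h import *
t=eyes.read_camera("top");w=eyes.read_camera("wrist")
p,e=tri(ray(t,60+385/3.2,170+365/3.2),ray(w,213,71,True));print("chair tip",p,e)
for uv in [(290,137),(445,143),(277,285)]: print(onz(w,*uv,.03,True))
print([ony(w,u,v,.145+.045,True) for u,v in [(254,182)]])
# bar end est height from known e
g=env.sense()["tcp_pos"]-[0,0,.0453]
for e in (.004,.006,.008,.01,.012): print(e,proj(w,g+EY*.045+[0,0,e],True))
E
```

```text
chair tip [ 0.29033731  0.5518506  -1.28121749] [np.float64(0.0191401846845442), np.float64(0.019140184684544304)]
[0.47425521 0.32024238 0.03      ]
[0.56334318 0.30394933 0.03      ]
[0.45408863 0.23739412 0.03      ]
[array([-89.44860827,  59.37884661])]
0.004 (np.float64(253.76767759869477), np.float64(176.97583516032904))
0.006 (np.float64(253.7738969431736), np.float64(178.1434095084606))
0.008 (np.float64(253.78030755009718), np.float64(179.34760408283725))
0.01 (np.float64(253.78691815660704), np.float64(180.5901277518459))
0.012 (np.float64(253.7937380249309), np.float64(181.87279456157526))
```

The chair is far below and the lid's front-left corner at (0.474, 0.320) is over the bench. I'll lower the last part.

Call:
carry_out(steps=[[[4,0,-1.5,5,0],[4,0,-1.5,5,0],[4,0,-1,4,0],[4,0,-0.5,2,0],[4,0,0,0,0]]])

```text
clock: 34.45
tcp_pos: [0.4406, 0.2654, 0.0756]
eef_rot: [-3.141, 0.001, 1.38]
wrist_force: [-0.1, 1.5, -0.3]
width: 0.0069
```

Call:
carry_out(steps=[[[4,0,-0.5,1.5,0],[4,0,0,0,0]]])

```text
clock: 34.65
tcp_pos: [0.4403, 0.2657, 0.0745]
eef_rot: [-3.141, 0.0, 1.38]
wrist_force: [-0.4, 0.2, -1.0]
width: 0.0069
```

```bash
python3 - <<'E'
from h import *
s=env.sense();print(s['ft_torque'].round(3),s['wrist_force'].round(2),s['tcp_pos'],s['width'])
c=eyes.read_camera('side');crop(c['image'],160,160,100,90,7,'z_side.png')
E
```

```text
[ 0.001 -0.094  0.036] [-0.43  0.2  -0.95] [0.4403304  0.2656664  0.07451268] 0.006933425593458386
```

View pics/z_side.png

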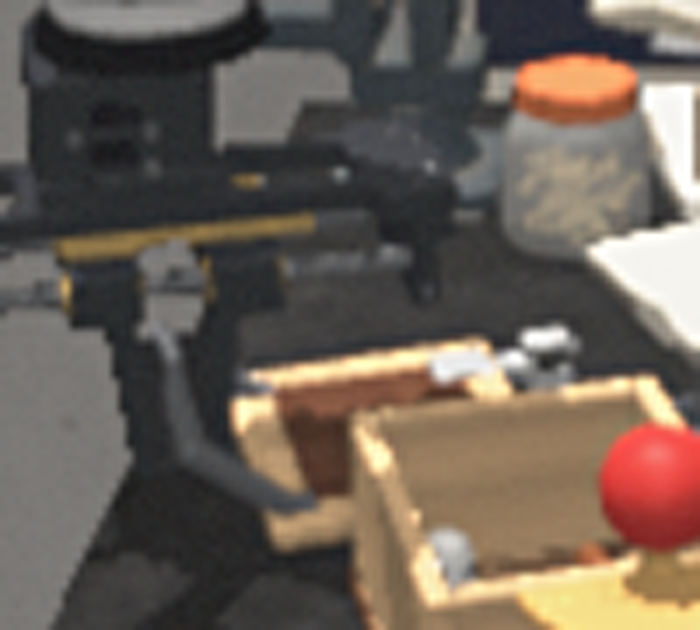

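Call:
carry_out(steps=[[[4,0,-0.4,1.5,0],[4,0,-0.4,1.5,0],[4,0,0,0,0]]])

```text
clock: 35.0
tcp_pos: [0.4395, 0.2658, 0.0714]
eef_rot: [3.142, 0.0, 1.38]
wrist_force: [0.7, 0.4, -0.5]
width: 0.0071
```

Call:
carry_out(steps=[[[4,0,-0.3,1,0],[4,0,0,0,0]]])

```text
clock: 35.2
tcp_pos: [0.4393, 0.2659, 0.0705]
eef_rot: [3.141, -0.0, 1.38]
wrist_force: [0.0, -0.3, -1.7]
width: 0.007
```

Call:
carry_out(steps=[[[4,0,-0.3,1,0],[4,0,0,0,0]]])

```text
clock: 35.4
tcp_pos: [0.4391, 0.266, 0.0696]
eef_rot: [3.141, -0.0, 1.38]
wrist_force: [1.3, -0.2, -0.1]
width: 0.0065
```

Call:
carry_out(steps=[[[4,0,-0.3,1,0],[4,0,0,0,0]]])

```text
clock: 35.6
tcp_pos: [0.4389, 0.2661, 0.0691]
eef_rot: [3.141, -0.0, 1.38]
wrist_force: [-1.0, -1.8, 5.1]
width: 0.0067
```

The lid is down (Fz +5). The rear fingertip is close to the lid's front edge, so I'll open only a little and rise before opening wider.

Call:
carry_out(steps=[[[14,0,0,-1,0],[14,0,0,0,0],[14,0,0,0,0]]])

```text
clock: 35.9
tcp_pos: [0.4386, 0.266, 0.0695]
eef_rot: [-3.142, 0.0, 1.38]
wrist_force: [0.4, -0.7, 1.0]
width: 0.0142
```

Call:
carry_out(steps=[[[14,0,0,-2,0],[14,0,0,-3,0],[14,0,0,-4,0],[14,0,0,0,0]]])

```text
clock: 36.3
tcp_pos: [0.4393, 0.2663, 0.0794]
eef_rot: [3.14, -0.001, 1.38]
wrist_force: [0.0, 0.1, -0.9]
width: 0.0139
```

```bash
python3 - <<'E'
from h import *
s=env.sense();print(s['ft_torque'].round(3),s['wrist_force'].round(2),s['tcp_pos'],s['width'])
c=eyes.read_camera('side');crop(c['image'],160,160,100,90,7,'za_side.png')
w=eyes.read_camera('wrist');crop(w['image'],100,80,250,200,3,'za_wrist.png')
E
```

```text
[-0.028 -0.083 -0.009] [ 0.03  0.13 -0.93] [0.43925333 0.26627602 0.0794142 ] 0.013939405287393342
```

View pics/za_side.png

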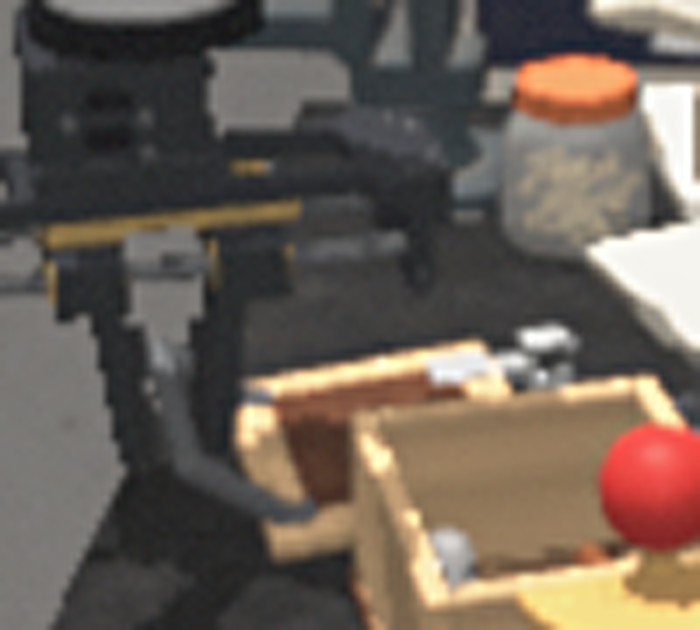

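View pics/za_wrist.png

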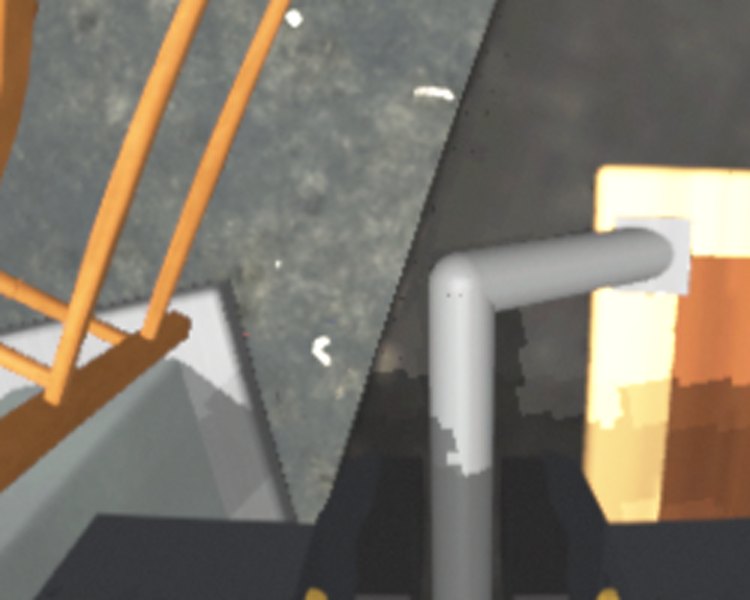

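The lid stays down while the hand rises. I'll centre a touch, then withdraw upward.

Call:
carry_out(steps=[[[16,0,1,-3,0],[16,0,0,-5,0],[24,0,0,-4,0],[30,0,0,0,0],[30,0,0,0,0],[30,0,0,-10,0],[30,0,0,-25,0],[30,0,0,-35,0],[30,0,0,-40,0],[30,0,0,-40,0],[30,-20,-20,-20,0],[30,-40,-20,0,0],[30,-40,-20,0,0],[30,-40,-10,0,0],[30,-40,0,0,0],[30,-40,0,0,0],[30,-30,0,0,0],[30,0,0,0,0]]])

```text
clock: 38.2
tcp_pos: [0.3226, 0.0313, 0.261]
eef_rot: [3.14, 0.001, 1.375]
wrist_force: [0.2, 0.7, -0.3]
width: 0.03
```

```bash
python3 - <<'E'
from h import *
s=env.sense();print(s['clock'],s['wrist_force'].round(2),s['tcp_pos'],s['width'])
c=eyes.read_camera('side');crop(c['image'],160,130,180,150,4.3,'zb_side.png')
t=eyes.read_camera('top');crop(t['image'],140,130,220,160,3.6,'zb_top.png')
w=eyes.read_camera('wrist');cv2.imwrite('pics/zb_wrist.png',w['image'])
E
```

```text
38.2 [ 0.23  0.68 -0.29] [0.32262179 0.0312539  0.26102681] 0.030022734847350182
```

View pics/zb_side.png

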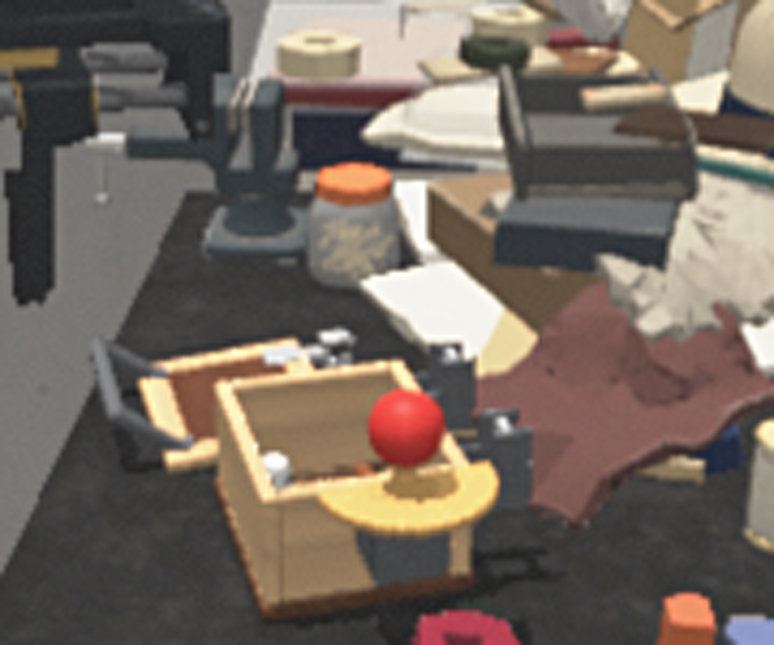

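View pics/zb_top.png

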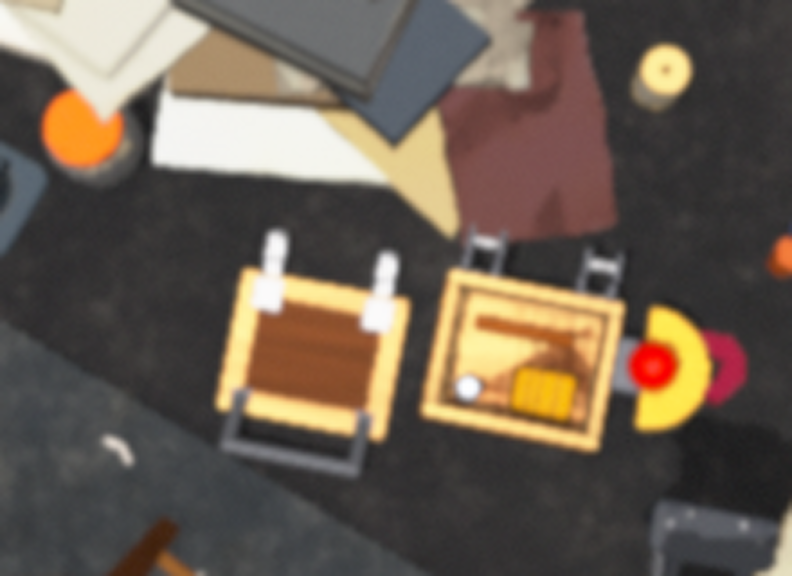

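View pics/zb_wrist.png

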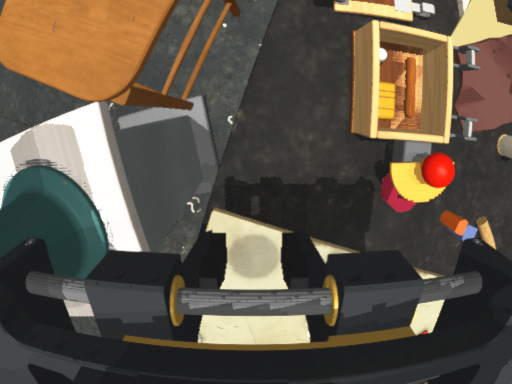

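The lid lies flat and right way up, left of the chest in the top view: corners (245,268)–(385,440), with the chest edge at x≈422. I'll do one numeric check against the start, then hand in.

```bash
python3 - <<'E'
from h import *
t=eyes.read_camera("top");a=cv2.imread("pics/a_top.png")
for n,(x,y,w,h) in dict(jar=(145,148,40,40),spool=(312,138,26,30)).items():
    A=a[y:y+h,x:x+w].astype(float);B=t["image"][y:y+h,x:x+w].astype(float)
    print(n,cv2.phaseCorrelate(A.mean(2),B.mean(2)),np.abs(A-B).mean())
T=lambda x,y:(140+x/3.6-.4,130+y/3.6-.4)
q=[onz(t,*T(*p),z) for p,z in [((247,268),.0155),((410,297),.0155),((220,408),.008),((380,440),.008)]]
for p in q: print(p.round(3))
print([np.linalg.norm(q[i]-q[j]).round(3) for i,j in [(0,1),(2,3),(0,2),(1,3)]])
e=[onz(t,*T(*p),0) for p in [(0,320),(420,570)]];n=(e[1]-e[0]);n/=np.linalg.norm(n)
for p in q[2:]: print("edge dist",np.cross(n[:2],(p-e[0])[:2]))
from station import job_done
job_done(); print(env.sense()["clock"])
E
```

```text
jar ((-0.049032417032496056, -0.011000045696224703), 1.0039717129500476) 1.2541666666666667
spool ((0.44837399588355176, 0.11500008295065278), 0.9222499224824064) 1.202991452991453
[0.572 0.299 0.016]
[0.551 0.183 0.016]
[0.473 0.318 0.008]
[0.451 0.204 0.008]
[np.float64(0.118), np.float64(0.116), np.float64(0.101), np.float64(0.103)]
edge dist 0.026445399033153523
edge dist 0.06431873449887039
the job is handed in; nothing more can be done
the job is handed in; nothing more can be done<stdin>:11: DeprecationWarning: Arrays of 2-dimensional vectors are deprecated. Use arrays of 3-dimensional vectors instead. (deprecated in NumPy 2.0)
```

The chest is open and the job is handed in; the last clock reading before that was 38.2 s, against the 72 s limit.

- **Knob:** I turned the red knob anticlockwise to its stop in a single grasp. I took the stop from the plate no longer following the hand and from a wrist picture. The brass plate now points fully away from the chest.
- **Lid off:** I swung the lid upright with a light 6 N grip, centred the lugs on the pins by feel, and lifted it straight off. The load during the lift was only the lid's own weight.
- **Lid down:** I stood the lid on its lugs on the free bench and tipped it flat by its bar. Partway through tipping, the feet had slid a little, so I lifted the lid slightly, moved it back 15 mm and set it down again.

**Last checks:**
- **Lid:** It lies flat and right way up. It is clear of the chest, by about 25 mm as planned, and at least 26 mm from the bench edge.
- **Bystanders:** The jar shows no shift since the start. The spool compares at 0.45 pixel (about 1 mm), which I read as image noise because nothing went near it.
- **Robot:** The gripper is well away and touching nothing.
- **Disagreement:** The bar sat 3 to 10 mm higher in the pads than planned. The grip held throughout.

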